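# Tip the donated toys into the chest drawer

## Robot

A 6-joint arm with a two-finger parallel gripper is mounted at the origin on the work surface. World frame = base frame: x ahead of the robot, y to its left, z up, the work surface at z = 0. Lengths are in m, angles in rad, forces in N, time in s.
With the tool pointing down it reaches from about 0.425 to 0.95 m from the base axis. Payload 3.5 kg.
Tool frame: the origin (TCP) lies at the very end of the fingers, on their centre line; the grasp point (between the pads) lies 19 mm behind it; z points along the fingers, y is the direction in which the jaws open and shut (so a half turn about z gives the same grasp; the last joint's range is limited). The gripper opens to 85 mm and grips with 20 to 120 N. Pads are 22 mm wide; open, the fingers measure 114 mm over their backs; the gripper's body (76 mm by 85 mm) begins 54 mm behind the grasp point. The pads swing forward as they close: fully open they stand 13 mm farther back than shut.
Start: joints at [-1.452, 0.286, 1.577, -0, 1.279, -0.15], TCP at [0.179, -0.651, 0.231] pointing down, gripper open.
Joint ranges: [-2.77, 2.77], [-0.9, 2.22], [0.21, 2.48], [-1.53, 4.67], [0.24, 2.81], [-2.84, 2.84]. Speed limits (rad/s): [2.79, 2.79, 3.14, 3.14, 3.14, 3.14].

## Interface

Orientations are given as a unit quaternion [x, y, z, w].
In Python, from cell import manip, optics, ticket gives the robot as it stands.
- The arm moves only by the tool servo_tool, never from a script. Its argument "plan" is a list of rows, each a list of 3 entries, a list of its own where there are three numbers: the shift along the tool's x, y, z in mm, then the turn, a rotation vector about the tool's x, y, z in rad, then the gripper command: -1 is fully open, 1 is shut, values between are in proportion. A call has exactly 5 rows; each row shifts and turns the commanded pose from where the row before left it, along the tool's axes as they then stand; what a row does not reach is not made up. A row lasts 1/10 s, in which the tool goes at most 50 mm and 8.59 degrees, less where a joint would pass 70% of its speed; a pose out of reach is approached as far as the arm can. A call with a gripper value outside its range is refused whole. The fingers move at their own pace and stop on an object; "force" is the grip in N (left out, the last holds). Time passes only in rows, so rows that do not move let the fingers close, or fill a call up. It gives the time, the measured TCP pose, the force and the opening at its end, in the units of the state.
- manip.observe(): the state, without advancing time (a new reading comes with each control period).
- optics.camera(name): name is "scene" or "side" or "wrist"; returns a dict with "img" (480x640x3 uint8, red, green, blue), "depth" (480x640 float32, m along the optical axis (not along the pixel's ray), 0 where there is no reading), "vertical_fov" (degrees; the focal length in pixels is half the picture's height over the tangent of half this angle, whatever the lens; pixels are square), "cx", "cy" (the principal point, pixels), "pose" (4x4, takes a point from camera to world coordinates). Camera axes: x right, y up, looking along -z (the intrinsics and any distortion apply to the point x, -y, -z); pixel columns grow to the right and rows downward; lengths in m; the calibration is good to about 2 mm. A picture is of the moment at which its call begins.
- ticket.hand_in(): hands the job in, once; it reports no verdict.
The state is a dict: "time": time; "joint_pos": joint angles; "qd": joint speeds; "joint_torque": joint torques, N m; "ee_pos": TCP position; "tool_rot": TCP orientation; "force": force on the tool from outside, world axes, zero at the start; "ft_torque": the same for the moment, N m; "width": opening from 0.0 (shut) to 1.0 (fully open).
Only numpy, scipy, OpenCV 4.12 (cv2) and the standard library are available. Lean on these libraries where they do the work, as an engineer would, in place of code of your own. Each camera call takes 0.05 s, during which the arm holds its last target. There are 200 camera calls.

## Task

Pull the blue drawer of the low chest well open, then lift the yellow tote of wooden toys by its bar and tip all six toys out of its open side into the drawer. Set the empty tote down gently, upright in the middle of the green mat, and leave the drawer fully shut with the toys inside. Leave everything else on the table where it stands.

Things in the scene. Friction and masses are not known exactly. Their poses are not given: they have to be found in the camera images.
- chest_front_edge (a point): middle of the front edge of the top of a fixed low wooden chest, 135 above the table. The chest stands on the table, 235 deep from this edge to its back and 270 wide, and has one blue-fronted drawer across its whole front. Axes of the chest: x points from the drawer front to the chest's back, y along the front, z up. The shut drawer's front panel reaches from this edge 15 towards -x
- chest_drawer0 (a joint): how far the drawer is pulled out, m: 0 shut, at most 0.173; it slides out along the chest's -x, towards the robot, with light friction, and stays where it is left
- chest_drawer0_handle (a point): grip point of the drawer's handle, moving with the drawer: the middle of a steel bar 11 thick and 120 long (along the chest's y), 97 above the table, standing 35 off the drawer front on two short posts near its ends; 29 of free space between bar and front
- drawer_floor (a point): a point on the drawer's inner floor (22 above the table), midway across it and 62 behind the inner side of its front panel, moving with it; axes as the chest's. Inside, the drawer reaches from x = -62 to x = 142 of this point and 114 to either side along y; its walls are 91 high inside, its front panel rises to 120 above the table and its outer face is at x = -84.
- tote: loose yellow open tote holding the six toys, 130 (its x) x 150 (its y), floor 5 thick. Origin: centre of its underside, z up. A back wall 50 high at +x, end walls 45 high at y = +-72; the -x side is quite open (no wall or lip) and is where it pours. A black carrying bar runs over the middle from end to end. Weighs about 0.3 kg empty, 0.45 kg full
- tote_handle (a point): middle of the tote's carrying bar, 105 above the tote's underside: a square bar 14 x 14, 140 long along the tote's y, free from above over its whole length except the last 5 at each end; axes as the tote's
- mat: fixed green mat lying on the table, 180 (its x) x 220 (its y) x 3 thick; origin: centre of its underside. It lies on the other side of the chest from the tote
- toy_arch_red: red wooden arch block, 32 x 32 x 32, about 22 g, lying in the tote at the start; origin: centre of its underside
- toy_house: small wooden house, 30 x 30 base, blue conical roof, 34 high, about 22 g, lying in the tote at the start; origin: centre of its underside
- toy_stud_green: green stud brick 32 x 32 x 30, about 22 g, lying in the tote at the start; origin: centre of its underside
- toy_drum: dark wooden drum, 32 across, 30 high, about 22 g, lying in the tote at the start; origin: centre of its underside
- toy_stud_orange: orange stud brick 32 x 32 x 30, about 22 g, lying in the tote at the start; origin: centre of its underside
- toy_arch_blue: blue wooden arch block, 32 x 32 x 32, about 22 g, lying in the tote at the start; origin: centre of its underside
- goblet: amber glass goblet, 68 across, 125 high; a bystander to be left alone; origin: centre of its underside
- jar: glass jar with red cap, 72 across, 90 high; a bystander to be left alone; origin: centre of its underside
- mug: blue mug, 76 across, 85 high; a bystander to be left alone; origin: centre of its underside
- figurine: green figurine, 40 across, 80 high; a bystander to be left alone; origin: centre of its underside
Mind the look-alikes: they are no part of the job. Of the things that look like the tote, the middle-sized one is meant.

How it is judged:
By the outcome, as a careful person would: the job done as asked, in the order asked, and still so for the second after the job is handed in, with the robot touching nothing.
It also fails if it takes over 72 s, if anything falls off the work surface, if the arm or the gripper's body presses on something with over 40 N, if the wrist force passes 120 N, or if a joint passes its speed limit or range.

## Working session

There is one attempt and no reset: what is moved stays moved. The work goes in short steps, Python scripts to look and compute and a tool call to move; the robot and the scene stay as the last step left them, time stands still between calls to the robot, and variables do not carry over. Pictures are saved under pics/ and viewed, about 8 in all and at most 12, crops included, and the job is handed in when it is done.

Besides the shell and the picture viewer there is one more tool, called by a JSON object that holds its "op" and its "data", one argument or row to a line. servo_tool: Moves the arm, as the interface text tells. Its arguments: {"type":"object","properties":{"plan":{"type":"array","items":{"type":"array"}},"force":{"type":"number"}},"required":["plan"]}

```bash
ls; mkdir -p pics
cat > h.py <<'E'
import numpy as np, cv2
from cell import manip, optics, ticket
def shot(name,fn=None):
    c=optics.camera(name)
    if fn: cv2.imwrite('pics/'+fn,c['img'][:,:,::-1])
    return c
def cloud(c):
    d=c['depth']; H,W=d.shape; f=H/2/np.tan(np.radians(c['vertical_fov'])/2)
    v,u=np.mgrid[:H,:W]
    p=np.stack([(u-c['cx'])/f*d,-(v-c['cy'])/f*d,-d],-1)
    P=p@c['pose'][:3,:3].T+c['pose'][:3,3]
    P[d==0]=np.nan
    return P
E
python3 - <<'E'
from h import *
np.set_printoptions(precision=4,suppress=True)
for n in ['scene','side']:
    c=shot(n,n+'0.png'); P=cloud(c); np.save(n+'0.npy',P); print({k:v for k,v in c.items() if k not in('img','depth')}, np.isnan(P).mean())
print(manip.observe())
E
```

```text
pics
{'vertical_fov': 46.6943163665884, 'cx': 322.38761805999496, 'cy': 237.9051245768059, 'pose': array([[ 0.8159, -0.4451,  0.3692,  1.1403],
       [ 0.5781,  0.6139, -0.5375, -0.8976],
       [ 0.0126,  0.652 ,  0.7581,  1.3554],
       [ 0.    ,  0.    ,  0.    ,  1.    ]])} 0.004755859375
{'vertical_fov': 55.108627519069806, 'cx': 318.5181162759807, 'cy': 240.0701312896389, 'pose': array([[-0.8771,  0.3036, -0.3722,  0.028 ],
       [-0.48  , -0.5852,  0.6536,  0.8278],
       [-0.0194,  0.7519,  0.659 ,  0.9843],
       [ 0.    ,  0.    ,  0.    ,  1.    ]])} 0.0039713541666666664
{'time': 0.1, 'joint_pos': array([-1.452 ,  0.2871,  1.578 , -0.    ,  1.2786, -0.1501]), 'qd': array([-0.0012, -0.0015, -0.003 , -0.0003, -0.0021,  0.0004]), 'joint_torque': array([  0.0013, -40.7294, -29.3697,  -0.0001,   0.0034,   0.    ]), 'ee_pos': array([ 0.1792, -0.6501,  0.2301]), 'tool_rot': array([ 0.991 ,  0.134 ,  0.    , -0.0011]), 'force': array([ 0.0362, -0.0368,  1.3894]), 'ft_torque': array([ 0.0309,  0.0049, -0.0004]), 'width': 0.9979323602182979}
```

View pics/scene0.png

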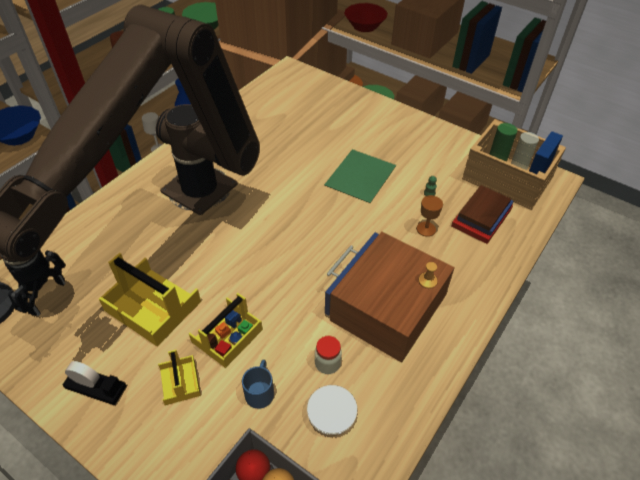

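View pics/side0.png

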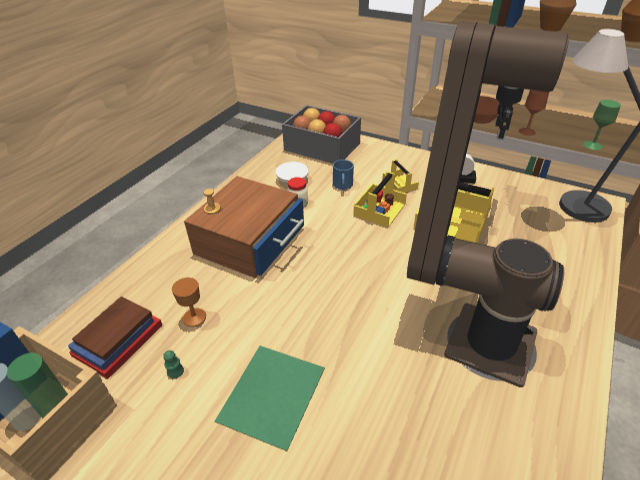

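The tote candidates in the scene view are the large empty one (150,300), the middle one with toys (228,330) and the small one (180,378). The middle one is the one I want. The chest is at (390,290) with its handle at (342,262), and the mat is at (360,175).

```bash
cat > m.py <<'E'
from h import *
np.set_printoptions(precision=4,suppress=True)
def rect(p,t):
    r=cv2.minAreaRect((p[:,:2]*1000).astype(np.float32)); print(t,len(p),'c',np.array(r[0]),'size',np.array(r[1]),'ang',round(r[2],2),'z',np.median(p[:,2]).round(4)); 
for n in ['scene','side']:
    P=np.load(n+'0.npy'); I=cv2.imread(f'pics/{n}0.png'); hsv=cv2.cvtColor(I,cv2.COLOR_BGR2HSV)
    def box(u0,v0,u1,v1):
        m=np.zeros(I.shape[:2],bool); m[v0:v1,u0:u1]=1; return m
    X,Y,Z=P[...,0],P[...,1],P[...,2]; S=hsv[...,1];V=hsv[...,2];Hh=hsv[...,0]
    B={'scene':dict(chest=(310,220,470,370),tote=(185,285,270,370),mat=(315,140,405,210),gob=(410,190,448,240),jar=(310,330,348,375),mug=(238,360,280,410),fig=(418,172,444,200),big=(95,250,205,345),small=(155,345,205,405)),
       'side':dict(chest=(180,170,310,280),tote=(345,165,412,230),mat=(210,340,330,450),gob=(165,275,215,330),jar=(284,175,312,205),mug=(325,155,360,195),fig=(160,345,190,380))}[n]
    b=box(*B['chest']); q=P[b&(abs(Z-.135)<.006)]; rect(q,n+' chesttop')
    q=P[b&(Z>.145)]; print(' knob',np.median(q,0),q[:,2].max())
    q=P[b&(V>90)&(S<70)&(abs(Z-.1)<.015)]; 
    if len(q)>5: rect(q,n+' handle')
    b=box(*B['mat'])&(Hh>45)&(Hh<95)&(S>80); rect(P[b&(Z<.02)],n+' mat')
    b=box(*B['tote']); 
    q=P[b&(V<60)&(Z>.09)&(Z<.125)]; rect(q,n+' bar')
    rect(P[b&(Z>.006)&(Z<.12)&(Hh>20)&(Hh<34)&(S>150)],n+' toteyellow'); 
    q=P[b&(Z>.03)&(Z<.12)]; print(' tote z q',np.nanpercentile(q[:,2],[1,50,99]))
    for k in ['gob','jar','mug','fig','big','small']:
        if k in B:
            q=P[box(*B[k])&(Z>.015)&(Z<.2)]; rect(q,n+' '+k); print('   maxz',np.percentile(q[:,2],99))
E
python3 m.py
python3 -c "
import cv2
a=cv2.imread('pics/scene0.png')[270:380,170:290];cv2.imwrite('pics/c1.png',cv2.resize(a,None,fx=5,fy=5,interpolation=2))"
```

```text
scene chesttop 6566 c [782.801  -40.7366] size [251.0101 278.2454] ang 1.33 z 0.1351
 knob [0.868  0.0051 0.175 ] 0.20871723217739335
scene handle 156 c [627.5114 -46.2481] size [ 32.1368 125.3801] ang 0.26 z 0.1012
scene mat 2053 c [418.5228 383.8692] size [179.786  229.7408] ang 6.05 z 0.0032
scene bar 266 c [ 474.2867 -385.6376] size [134.5885  16.6366] ang 87.44 z 0.1111
scene toteyellow 1604 c [ 446.7883 -371.4787] size [210.9621 273.9433] ang 44.43 z 0.0352
 tote z q [0.0304 0.0452 0.1164]
scene gob 497 c [704.5707 350.28  ] size [ 65.3972 197.925 ] ang 24.73 z 0.1214
   maxz 0.1309532138005713
scene jar 821 c [ 748.7662 -292.8646] size [68.2082 69.9265] ang 81.98 z 0.0854
   maxz 0.09519992955129224
scene mug 879 c [ 648.9515 -462.7882] size [75.2188 97.7721] ang 55.18 z 0.0587
   maxz 0.08890599036498974
scene fig 230 c [698.3708 376.8822] size [ 56.9438 177.0299] ang 19.64 z 0.0658
   maxz 0.1310610286620646
scene big 3024 c [ 301.075  -435.7184] size [351.9136 182.8874] ang 1.18 z 0.0622
   maxz 0.1592484403835332
scene small 670 c [ 464.4679 -538.868 ] size [125.4998 141.7
[... 273 characters left out ...]
t 6410 c [418.3965 383.7616] size [179.7612 220.4709] ang 6.75 z 0.0027
side bar 105 c [ 469.8657 -389.8676] size [129.0043  14.5286] ang 89.65 z 0.1121
side toteyellow 1249 c [ 469.9523 -465.463 ] size [321.6938 129.9561] ang 88.78 z 0.0347
 tote z q [0.0306 0.0492 0.1144]
side gob 688 c [729.9561 292.5726] size [64.4859 69.0516] ang 43.03 z 0.1231
   maxz 0.12839334077762513
side jar 659 c [ 738.8361 -261.807 ] size [ 85.8233 317.8415] ang 30.17 z 0.0883
   maxz 0.1374462108364822
side mug 613 c [ 685.6299 -512.344 ] size [ 84.0366 255.4259] ang 37.83 z 0.0552
   maxz 0.08733975991479201
side fig 316 c [657.2697 448.5835] size [36.1133 28.9239] ang 65.43 z 0.046
   maxz 0.08057728532610478
```

View pics/c1.png

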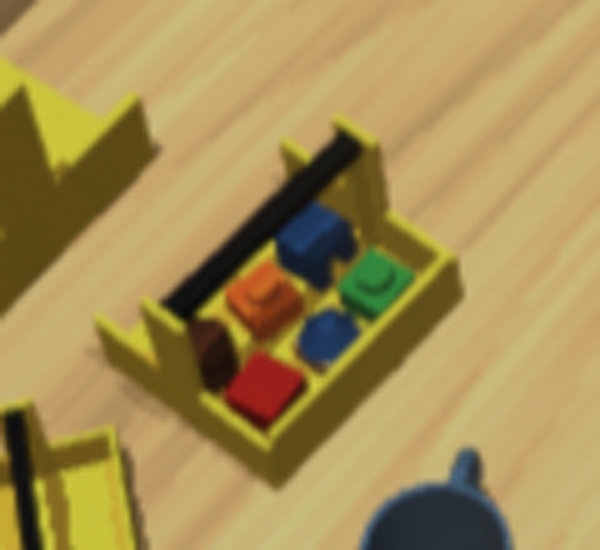

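The crop shows the middle tote with all six toys. Its bar runs roughly along world y, the back wall is at +x and the open side faces -x. Next I refine the chest, handle and tote positions.

```bash
cat > m2.py <<'E'
from h import *
from m import rect
np.set_printoptions(precision=1,suppress=True)
pc=np.array([1,2,5,20,50,80,95,98,99])
print('-----')
for n in ['scene','side']:
    P=np.load(n+'0.npy').reshape(-1,3); I=cv2.imread(f'pics/{n}0.png'); hsv=cv2.cvtColor(I,cv2.COLOR_BGR2HSV).reshape(-1,3)
    a=np.radians(1.33); c,s=np.cos(a),np.sin(a)
    xc=P[:,0]*c+P[:,1]*s; yc=-P[:,0]*s+P[:,1]*c; z=P[:,2]
    # chest frame (rotated world)
    t=(abs(z-.135)<.003)&(xc>.6)&(xc<.95)&(yc>-.25)&(yc<.15)&(hsv[:,0]<20)
    print(n,'top xc',1e3*np.percentile(xc[t],pc),'yc',1e3*np.percentile(yc[t],pc))
    b=(hsv[:,0]>100)&(hsv[:,0]<125)&(hsv[:,1]>100)&(xc>.58)&(xc<.7)&(yc>-.25)&(yc<.15)&(z>.02)
    print('  blue xc',1e3*np.percentile(xc[b],pc),'yc',1e3*np.percentile(yc[b],pc),'z',1e3*np.percentile(z[b],pc))
    h=(xc>.58)&(xc<.64)&(yc>-.13)&(yc<.05)&(z>.085)&(z<.115)&~b
    print('  hand xc',1e3*np.percentile(xc[h],pc),'yc',1e3*np.percentile(yc[h],pc),'z',1e3*np.percentile(z[h],pc)); rect(P[h&(z>.097)&(xc<.622)],'handle')
    R=(P[:,0]>.37)&(P[:,0]<.57)&(P[:,1]>-.49)&(P[:,1]<-.29)
    m=R&(hsv[:,2]<70)&(z>.1)&(z<.125); q=P[m]; 
    d=np.linalg.svd(q[:,:2]-q[:,:2].mean(0),full_matrices=False)[2][0]; print('  bar',1e3*q.mean(0),np.degrees(np.arctan2(d[1],d[0])))
    y=R&(z>.02)&(z<.12); rect(P[y],'  tote all')
    w=R&(abs(z-.050)<.0025)&(P[:,0]>.5); q=P[w]; d=np.linalg.svd(q[:,:2]-q[:,:2].mean(0),full_matrices=False)[2][0]; print('  backwall top',len(q),1e3*q.mean(0),np.degrees(np.arctan2(d[1],d[0])))
    k=(z>.15)&(z<.25)&(xc>.75)&(xc<.95)&(abs(yc)<.12); rect(P[k],'  knob')
E
python3 m2.py | sed -n '/-----/,$p'
```

```text
-----
scene top xc [673.4 675.8 683.1 719.5 788.9 858.5 896.5 902.2 904. ] yc [-193.6 -191.1 -184.  -149.3  -76.    11.    60.9   70.    73.8]
  blue xc [653.3 653.5 654.6 656.3 659.1 661.9 664.1 664.7 665.5] yc [-189.3 -186.3 -180.4 -145.9  -73.4    5.3   50.    59.1   63.7] z [116.1 116.9 117.6 120.2 123.  125.3 127.1 128.9 129.2]
  hand xc [609.9 610.6 611.7 614.1 618.  622.  634.8 639.2 639.6] yc [-122.7 -121.8 -118.1 -107.2  -62.6  -14.2   -1.4    0.3    2.2] z [ 92.7  94.   95.3  98.5 101.2 103.6 105.4 107.2 107.9]
handle 131 c [617.9 -44.6] size [ 11.6 128.8] ang 0.36 z 0.1015
  bar [ 475.1 -386.9  110.6] -91.72731600100286
  tote all 2030 c [ 472.9 -385.1] size [153.6 134.2] ang 87.78 z 0.0386
  backwall top 89 [ 531.9 -391.    49.9] -91.13294322897177
  knob 160 c [866.5   9. ] size [26.9 28.8] ang 26.91 z 0.1967
side top xc [671.  672.9 678.7 710.9 776.4 847.4 891.9 900.9 903.7] yc [-192.8 -188.5 -180.2 -134.1  -49.5   34.7   67.2   73.1   75.2]
  blue xc [648.  648.3 649.  650.1 651.3 653.9 661.5 663.7 664.6] yc [-184.9 -181.4 -172.  -113.4  -21.7   45.1   71.5   72.9   73.8] z [ 23.   23.8  27.4  55.6  91.4 119.9 123.5 124.7 125.6]
  hand xc [608.5 608.6 609.1 611.3 614.2 621.6 636.  638.7 639.2] yc [-119.2 -117.4 -113.3 -102.3  -50.6   -8.4    0.     5.1    6.2] z [ 94.   94.7  95.   98.3 100.5 102.4 104.  105.3 105.5]
handle 114 c [615.8 -42.4] size [ 13.  127.6] ang 0.8 z 0.1013
  bar [ 469.6 -388.1  111.3] 88.40484986968394
  tote all 1166 c [ 472.6 -385.7] size [162.4 132.3] ang 88.58 z 0.0408
  backwall top 41 [ 532. -382.   50.] 91.48175256538877
  knob 129 c [864.5  10.4] size [27.2 29.8] ang 33.82 z 0.186
```

```bash
cat > plan.py <<'E'
from h import *
import json
from scipy.spatial.transform import Rotation as R, Slerp
def down(psi,tilt=0):
    """tool down, tool x at yaw psi deg; tilt deg about world axis of tool x"""
    p=np.radians(psi); x=np.array([np.cos(p),np.sin(p),0]); z=np.array([0,0,-1.]); r=R.from_matrix(np.stack([x,np.cross(z,x),z],1))
    return R.from_rotvec(x*np.radians(tilt))*r
def plan(wps,start=None,ramp=True):
    """wps: (pos m, R, rows, grip); prints rows in calls of 5"""
    if start is None:
        o=manip.observe(); start=(o['ee_pos'],R.from_quat(o['tool_rot']))
    p,r=np.array(start[0]),start[1]; out=[]
    for tp,tr,n,g in wps:
        p0,r0=p.copy(),r; tp=np.array(tp); rv=(r0.inv()*tr).as_rotvec()
        for i in range(1,n+1):
            s=i/n; 
            if ramp and n>=5:
                a=2/n if n<10 else 3/n  # trapezoid
                v=1/(1-a); s=v*s*s/2/a if s<a else (1-v*(1-s)**2/2/a if s>1-a else v*(s-a/2))
            q=p0+(tp-p0)*s; rr=r0*R.from_rotvec(rv*s)
            d=np.round(r.inv().apply(q-p)*1000,0 if np.linalg.norm(tp-p0)>.03 else 1); t=np.round((r.inv()*rr).as_rotvec(),3)+0.
            if np.linalg.norm(d)>49 or np.linalg.norm(t)>.148: print('TOO FAST',i,n,d,t)
            p=p+r.apply(d/1000); r=r*R.from_rotvec(t); out.append([(d+0.).tolist(),t.tolist(),g])
    while len(out)%5: out.append([[0,0,0],[0,0,0],out[-1][2]])
    for k in range(0,len(out),5): print(json.dumps(out[k:k+5]).replace('.0,',',').replace('.0]',']').replace(' ',''))
    print('end',p.round(4),r.as_quat().round(4))
E
python3 - <<'E'
from plan import *
plan([((.616,-.044,.23),down(91.3),20,.4)])
E
```

```text
[[[6,-5,0],[0,0,-0.013],0.4],[[17,-13,0],[0,0,-0.039],0.4],[[30,-22,0],[0,0,-0.065],0.4],[[37,-23,0],[0,0,-0.078],0.4],[[39,-20,0],[0,0,-0.078],0.4]]
[[[40,-18,0],[0,0,-0.078],0.4],[[42,-14,0],[0,-0.001,-0.078],0.4],[[42,-11,0],[-0.001,0,-0.077],0.4],[[44,-7,0],[0,0,-0.078],0.4],[[43,-4,0],[0,0,-0.078],0.4]]
[[[44,-1,0],[0,0,-0.078],0.4],[[44,3,1],[0,0,-0.078],0.4],[[44,6,0],[0,0,-0.078],0.4],[[43,10,0],[0,0,-0.078],0.4],[[42,12,0],[0,0,-0.078],0.4]]
[[[41,17,0],[0,0,-0.078],0.4],[[39,19,0],[0,-0.001,-0.078],0.4],[[32,18,0],[0,0,-0.065],0.4],[[18,13,0],[-0.001,0,-0.039],0.4],[[6,4,0],[0,0,-0.013],0.4]]
end [ 0.6161 -0.0439  0.2296] [6.989e-01 7.152e-01 1.000e-04 2.000e-04]
```

{"op": "servo_tool", "data": {
  "plan": [
    [[6,-5,0],[0,0,-0.013],0.4],
    [[17,-13,0],[0,0,-0.039],0.4],
    [[30,-22,0],[0,0,-0.065],0.4],
    [[37,-23,0],[0,0,-0.078],0.4],
    [[39,-20,0],[0,0,-0.078],0.4]
  ],
  "force": 60
}}

```text
time: 0.6
ee_pos: [0.2702, -0.5244, 0.2309]
tool_rot: [0.963, 0.269, 0.0, -0.0]
force: [-0.0, -0.3, 0.5]
width: 0.3
```

{"op": "servo_tool", "data": {
  "plan": [
    [[40,-18,0],[0,0,-0.078],0.4],
    [[42,-14,0],[0,0,-0.078],0.4],
    [[42,-11,0],[0,0,-0.077],0.4],
    [[44,-7,0],[0,0,-0.078],0.4],
    [[43,-4,0],[0,0,-0.078],0.4]
  ]
}}

```text
time: 1.1
ee_pos: [0.3983, -0.3459, 0.2312]
tool_rot: [0.893, 0.45, 0.0, -0.0]
force: [-0.4, 0.1, 0.8]
width: 0.297
```

{"op": "servo_tool", "data": {
  "plan": [
    [[44,-1,0],[0,0,-0.078],0.4],
    [[44,3,0],[0,0,-0.078],0.4],
    [[44,6,0],[0,0,-0.078],0.4],
    [[43,10,0],[0,0,-0.078],0.4],
    [[42,12,0],[0,0,-0.078],0.4]
  ]
}}

```text
time: 1.6
ee_pos: [0.5264, -0.1668, 0.2313]
tool_rot: [0.789, 0.615, 0.0, -0.0]
force: [-0.7, -0.5, -0.2]
width: 0.298
```

{"op": "servo_tool", "data": {
  "plan": [
    [[41,17,0],[0,0,-0.078],0.4],
    [[39,19,0],[0,0,-0.078],0.4],
    [[32,18,0],[0,0,-0.065],0.4],
    [[18,13,0],[0,0,-0.039],0.4],
    [[6,4,0],[0,0,-0.013],0.4]
  ]
}}

```text
time: 2.1
ee_pos: [0.6167, -0.0421, 0.2309]
tool_rot: [0.697, 0.717, 0.0, -0.0]
force: [-0.2, -0.1, 0.1]
width: 0.303
```

Run:
```python
from plan import *
np.set_printoptions(precision=4,suppress=True)
c=shot('wrist','w1.png'); np.save('w1.npy',cloud(c)); print(c['pose'][:3,3])
o=manip.observe(); print(o['time'],o['ee_pos'],o['tool_rot'],o['width'],o['joint_pos'])
plan([((.616,-.044,.08),down(91.3),8,.4)])
```

```text
[0.6132 0.0344 0.374 ]
2.15 [ 0.6165 -0.0424  0.2309] [ 0.6977  0.7164  0.     -0.0004] 0.2967462068522689 [-0.2328  0.1633  1.723   0.0005  1.256  -0.2594]
[[[0,0,6],[0,0,0],0.4],[[0,0,19],[0,0,0.001],0.4],[[-1,0,25],[0,0,0],0.4],[[0,0,25],[0,0,0.001],0.4],[[0,0,26],[0,0,0],0.4]]
[[[0,0,25],[0,-0.001,0.001],0.4],[[-1,0,19],[-0.001,0,0.001],0.4],[[0,0,6],[0,0,0],0.4],[[0,0,0],[0,0,0],0.4],[[0,0,0],[0,0,0],0.4]]
end [ 0.6165 -0.0443  0.0799] [0.6991 0.715  0.     0.0003]
```

View pics/w1.png

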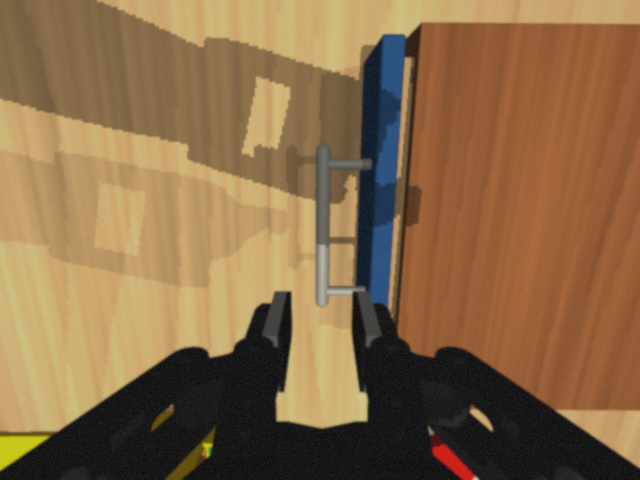

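The wrist view shows the handle bar at (322,225), centred between the fingers. I descend, grip and pull.

{"op": "servo_tool", "data": {
  "plan": [
    [[0,0,6],[0,0,0],0.4],
    [[0,0,19],[0,0,0],0.4],
    [[-1,0,25],[0,0,0],0.4],
    [[0,0,25],[0,0,0],0.4],
    [[0,0,26],[0,0,0],0.4]
  ]
}}

```text
time: 2.65
ee_pos: [0.6153, -0.0471, 0.1293]
tool_rot: [0.7, 0.714, -0.0, 0.0]
force: [0.4, 0.2, 0.1]
width: 0.299
```

{"op": "servo_tool", "data": {
  "plan": [
    [[0,0,25],[0,0,0],0.4],
    [[-1,0,19],[0,0,0],0.4],
    [[0,0,6],[0,0,0],0.4],
    [[0,0,0],[0,0,0],0.4],
    [[0,0,0],[0,0,0],1]
  ]
}}

```text
time: 3.15
ee_pos: [0.6169, -0.0473, 0.0814]
tool_rot: [0.699, 0.715, 0.001, 0.001]
force: [1.5, 0.1, -0.4]
width: 0.144
```

{"op": "servo_tool", "data": {
  "plan": [
    [[0,0,0],[0,0,0],1],
    [[0,0,0],[0,0,0],1],
    [[0,0,0],[0,0,0],1],
    [[0,0,0],[0,0,0],1],
    [[0,0,0],[0,0,0],1]
  ]
}}

```text
time: 3.65
ee_pos: [0.617, -0.0473, 0.0815]
tool_rot: [0.699, 0.715, 0.0, 0.001]
force: [-1.0, -5.2, 5.4]
width: 0.106
```

Run:
```python
from plan import *
np.set_printoptions(precision=4,suppress=True)
o=manip.observe(); print(o['time'],o['ee_pos'],o['tool_rot'],o['width'],o['force'])
p=o['ee_pos']; a=np.radians(1.33); d=.168
plan([(p-d*np.array([np.cos(a),np.sin(a),0]),R.from_quat(o['tool_rot']),13,1)])
```

```text
3.65 [ 0.617  -0.0473  0.0815] [0.6988 0.7153 0.0001 0.0012] 0.10558445851149395 [-1.0184 -5.1724  5.3761]
[[[0,-3,0],[0,0,0],1],[[0,-8,0],[0,0,0],1],[[0,-14,0],[0,0,0],1],[[0,-17,0],[0,0,0],1],[[0,-17,0],[0,0,0],1]]
[[[0,-17,0],[0,0,0],1],[[0,-16,0],[0,0,0],1],[[0,-17,0],[0,0,0],1],[[0,-17,0],[0,0,0],1],[[0,-17,0],[0,0,0],1]]
[[[0,-14,0],[0,0,0],1],[[0,-8,0],[0,0,0],1],[[0,-3,0],[0,0,0],1],[[0,0,0],[0,0,0],1],[[0,0,0],[0,0,0],1]]
end [ 0.4491 -0.0512  0.0812] [0.6988 0.7153 0.0001 0.0012]
```

{"op": "servo_tool", "data": {
  "plan": [
    [[0,-3,0],[0,0,0],1],
    [[0,-8,0],[0,0,0],1],
    [[0,-14,0],[0,0,0],1],
    [[0,-17,0],[0,0,0],1],
    [[0,-17,0],[0,0,0],1]
  ]
}}

```text
time: 4.15
ee_pos: [0.5579, -0.0484, 0.0815]
tool_rot: [0.699, 0.715, 0.001, 0.002]
force: [1.9, -5.3, 6.3]
width: 0.102
```

{"op": "servo_tool", "data": {
  "plan": [
    [[0,-17,0],[0,0,0],1],
    [[0,-16,0],[0,0,0],1],
    [[0,-17,0],[0,0,0],1],
    [[0,-17,0],[0,0,0],1],
    [[0,-17,0],[0,0,0],1]
  ]
}}

```text
time: 4.65
ee_pos: [0.4739, -0.0501, 0.0815]
tool_rot: [0.699, 0.715, 0.001, 0.002]
force: [1.4, -3.7, 6.8]
width: 0.104
```

{"op": "servo_tool", "data": {
  "plan": [
    [[0,-14,0],[0,0,0],1],
    [[0,-8,0],[0,0,0],1],
    [[0,-3,0],[0,0,0],1],
    [[0,0,0],[0,0,0],0.4],
    [[0,0,0],[0,0,0],0.4]
  ]
}}

```text
time: 5.15
ee_pos: [0.4466, -0.0491, 0.0791]
tool_rot: [0.699, 0.715, -0.0, -0.002]
force: [0.7, 0.4, -0.7]
width: 0.299
```

{"op": "servo_tool", "data": {
  "plan": [
    [[0,0,0],[0,0,0],0.4],
    [[0,0,-5],[0,0,0],0.4],
    [[0,0,-20],[0,0,0],0.4],
    [[0,0,-40],[0,0,0],0.4],
    [[0,0,-40],[0,0,0],0.4]
  ]
}}

```text
time: 5.65
ee_pos: [0.4473, -0.0498, 0.1856]
tool_rot: [0.699, 0.715, -0.001, -0.002]
force: [1.1, 0.1, 0.1]
width: 0.298
```

Run:
```python
from plan import *
np.set_printoptions(precision=4,suppress=True)
o=manip.observe(); print(o['time'],o['ee_pos'],o['tool_rot'],o['width'],o['force'],o['joint_pos'])
plan([((.473,-.386,.22),down(-91.8),26,-1)])
```

```text
5.65 [ 0.4473 -0.0498  0.1856] [ 0.6989  0.7152 -0.0005 -0.0016] 0.29833219814915096 [1.0991 0.1487 0.0619] [-0.3372 -0.182   2.1512  0.0004  1.1758 -0.3605]
[[[-2,0,0],[0,0,-0.022],-1],[[-8,0,-1],[0,0,-0.067],-1],[[-12,0,-1],[0,0,-0.112],-1],[[-14,-2,-2],[0,0,-0.135],-1],[[-15,-4,-1],[0,-0.001,-0.134],-1]]
[[[-13,-6,-2],[0.001,0,-0.134],-1],[[-12,-8,-1],[0,0,-0.134],-1],[[-12,-9,-2],[0,0,-0.134],-1],[[-10,-11,-1],[0,-0.001,-0.135],-1],[[-8,-12,-2],[0,0,-0.134],-1]]
[[[-7,-13,-1],[0,0,-0.134],-1],[[-5,-14,-2],[0,0,-0.134],-1],[[-3,-14,-1],[0,0,-0.135],-1],[[-1,-15,-2],[0,-0.001,-0.134],-1],[[0,-14,-1],[0,0,-0.134],-1]]
[[[3,-15,-2],[0,0,-0.134],-1],[[5,-14,-1],[0.001,0,-0.134],-1],[[6,-13,-2],[0,0,-0.135],-1],[[8,-12,-1],[0,-0.001,-0.134],-1],[[10,-11,-2],[0,0,-0.134],-1]]
[[[11,-9,-1],[0,0,-0.134],-1],[[12,-8,-2],[0,0,-0.134],-1],[[14,-7,-1],[0,0,-0.135],-1],[[11,-3,-1],[0,-0.001,-0.112],-1],[[8,-2,-1],[0,0,-0.067],-1]]
[[[2,0,0],[0,0,-0.022],-1],[[0,0,0],[0,0,0],-1],[[0,0,0],[0,0,0],-1],[[0,0,0],[0,0,0],-1],[[0,0,0],[0,0,0],-1]]
end [ 0.4729 -0.3861  0.2196] [-0.6959  0.7181  0.0002 -0.    ]
```

Run:
```python
from plan import *
plan([((.460,-.218,.22),down(0),13,-1),((.473,-.386,.22),down(-91.8),12,-1)],ramp=False)
```

```text
[[[-13,1,-3],[0,0,0.123],-1],[[-13,2,-2],[-0.001,0,0.122],-1],[[-12,4,-3],[0,0,0.123],-1],[[-12,5,-3],[0,0,0.122],-1],[[-11,7,-2],[0,0,0.123],-1]]
[[[-10,8,-3],[-0.001,0.001,0.123],-1],[[-10,9,-3],[0,0,0.122],-1],[[-8,10,-2],[0,0,0.123],-1],[[-6,11,-3],[-0.001,0,0.123],-1],[[-5,12,-3],[0,0,0.122],-1]]
[[[-4,13,-2],[0,0,0.123],-1],[[-2,12,-3],[0,0,0.122],-1],[[-1,13,-3],[-0.001,0,0.123],-1],[[1,14,0],[0,0,0.134],-1],[[3,14,0],[0,0,0.133],-1]]
[[[5,13,0],[0,0,0.134],-1],[[6,13,0],[0,0,0.133],-1],[[8,11,0],[0,0,0.134],-1],[[10,10,0],[0,0,0.133],-1],[[11,9,0],[0,0,0.134],-1]]
[[[12,8,0],[0,0,0.133],-1],[[13,6,0],[0,0,0.134],-1],[[13,4,0],[0,0,0.133],-1],[[14,2,0],[0,0,0.134],-1],[[14,0,0],[0,0,0.133],-1]]
end [ 0.4734 -0.386   0.2204] [ 6.960e-01 -7.181e-01  1.000e-04  1.000e-04]
```

{"op": "servo_tool", "data": {
  "plan": [
    [[-13,1,-3],[0,0,0.123],-1],
    [[-13,2,-2],[0,0,0.122],-1],
    [[-12,4,-3],[0,0,0.123],-1],
    [[-12,5,-3],[0,0,0.122],-1],
    [[-11,7,-2],[0,0,0.123],-1]
  ]
}}

```text
time: 6.15
ee_pos: [0.4534, -0.1152, 0.1985]
tool_rot: [0.883, 0.469, -0.0, -0.0]
force: [1.2, -0.5, -0.3]
width: 0.998
```

{"op": "servo_tool", "data": {
  "plan": [
    [[-10,8,-3],[0,0,0.123],-1],
    [[-10,9,-3],[0,0,0.122],-1],
    [[-8,10,-2],[0,0,0.123],-1],
    [[-6,11,-3],[0,0,0.123],-1],
    [[-5,12,-3],[0,0,0.122],-1]
  ]
}}

```text
time: 6.65
ee_pos: [0.4581, -0.1795, 0.2122]
tool_rot: [0.984, 0.18, -0.0, -0.001]
force: [-0.5, 0.1, -0.3]
width: 0.997
```

{"op": "servo_tool", "data": {
  "plan": [
    [[-4,13,-2],[0,0,0.123],-1],
    [[-2,12,-3],[0,0,0.122],-1],
    [[-1,13,-3],[0,0,0.123],-1],
    [[1,14,0],[0,0,0.134],-1],
    [[3,14,0],[0,0,0.133],-1]
  ]
}}

```text
time: 7.15
ee_pos: [0.4629, -0.2466, 0.2203]
tool_rot: [0.991, -0.136, -0.0, -0.0]
force: [1.0, 0.7, 0.1]
width: 1.002
```

{"op": "servo_tool", "data": {
  "plan": [
    [[5,13,0],[0,0,0.134],-1],
    [[6,13,0],[0,0,0.133],-1],
    [[8,11,0],[0,0,0.134],-1],
    [[10,10,0],[0,0,0.133],-1],
    [[11,9,0],[0,0,0.134],-1]
  ]
}}

```text
time: 7.65
ee_pos: [0.4688, -0.3165, 0.22]
tool_rot: [0.891, -0.453, -0.001, -0.0]
force: [-0.5, 0.2, -0.0]
width: 1.001
```

{"op": "servo_tool", "data": {
  "plan": [
    [[12,8,0],[0,0,0.133],-1],
    [[13,6,0],[0,0,0.134],-1],
    [[13,4,0],[0,0,0.133],-1],
    [[14,2,0],[0,0,0.134],-1],
    [[14,0,0],[0,0,0.133],-1]
  ]
}}

```text
time: 8.15
ee_pos: [0.4743, -0.3867, 0.2199]
tool_rot: [-0.694, 0.72, 0.001, 0.0]
force: [0.2, 0.7, 0.5]
width: 0.997
```

Run:
```python
from plan import *
np.set_printoptions(precision=4,suppress=True)
c=shot('wrist','w2.png'); P=cloud(c); hsv=cv2.cvtColor(c['img'],cv2.COLOR_RGB2HSV)
o=manip.observe(); print(o['time'],o['ee_pos'],R.from_quat(o['tool_rot']).as_matrix()[:,0],o['width'],o['joint_pos'])
Rg=(abs(P[...,0]-.473)<.12)&(abs(P[...,1]+.386)<.12)
for t,m in (('bar',Rg&(hsv[...,2]<70)&(abs(P[...,2]-.112)<.008)),('wall',Rg&(P[...,0]>.51)&(abs(P[...,2]-.05)<.004))):
    q=P[m]; d=np.linalg.svd(q[:,:2]-q[:,:2].mean(0),full_matrices=False)[2][0]; print(t,len(q),np.percentile(q,[2,50,98],axis=0),np.degrees(np.arctan2(d[1],d[0])))
```

```text
8.2 [ 0.4742 -0.3887  0.22  ] [-0.0414 -0.9991  0.0006] 1.0047226481258558 [-0.8517  0.1612  1.7457 -0.0005  1.2344  2.3314]
bar 3550 [[ 0.4641 -0.4527  0.1108]
 [ 0.4713 -0.3917  0.1125]
 [ 0.4789 -0.3202  0.1139]] 88.13308930160204
wall 1164 [[ 0.5172 -0.4602  0.0461]
 [ 0.5333 -0.3946  0.0504]
 [ 0.5377 -0.3154  0.0519]] 88.44530224761701
```

View pics/w2.png

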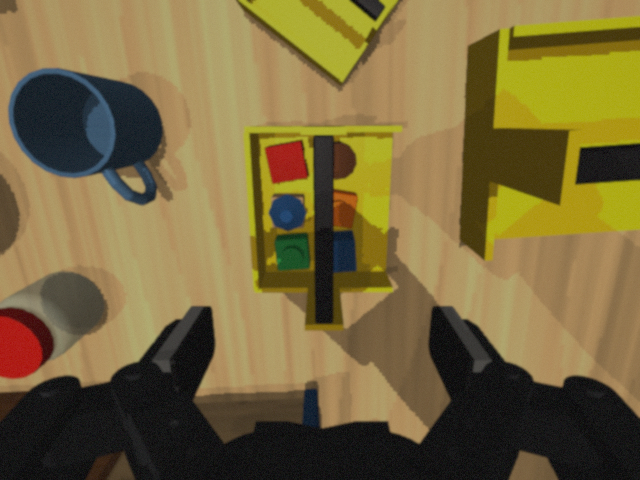

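The wrist view shows the tote bar at (323,228), roughly midway between the fingers, with all six toys in the tote. I descend to grip it.

Run:
```python
from plan import *
plan([((.4715,-.3865,.086),down(-91.9),10,0)])
```

```text
[[[0,0,3],[0,0,0],0],[[0,0,10],[0,0,-0.001],0],[[0,1,16],[0,0,-0.001],0],[[-1,0,19],[0,0,-0.001],0],[[0,0,19],[0,0,-0.001],0]]
[[[0,1,19],[0,0,-0.001],0],[[-1,0,19],[0,0,-0.001],0],[[0,1,16],[0,-0.001,-0.001],0],[[0,0,10],[0,0,-0.001],0],[[0,0,3],[0,0,0],0]]
end [ 0.4713 -0.3867  0.086 ] [-6.952e-01  7.188e-01  2.000e-04  1.000e-04]
```

{"op": "servo_tool", "data": {
  "plan": [
    [[0,0,3],[0,0,0],0],
    [[0,0,10],[0,0,-0.001],0],
    [[0,1,16],[0,0,-0.001],0],
    [[-1,0,19],[0,0,-0.001],0],
    [[0,0,19],[0,0,-0.001],0]
  ],
  "force": 110
}}

```text
time: 8.7
ee_pos: [0.4728, -0.3842, 0.1511]
tool_rot: [-0.698, 0.716, 0.001, 0.0]
force: [-0.3, 0.4, -0.6]
width: 0.502
```

{"op": "servo_tool", "data": {
  "plan": [
    [[0,1,19],[0,0,-0.001],0],
    [[-1,0,19],[0,0,-0.001],0],
    [[0,1,16],[0,0,-0.001],0],
    [[0,0,10],[0,0,-0.001],0],
    [[0,0,3],[0,0,0],0]
  ]
}}

```text
time: 9.2
ee_pos: [0.4706, -0.3834, 0.0843]
tool_rot: [-0.699, 0.715, 0.002, 0.0]
force: [0.1, -0.1, 0.0]
width: 0.503
```

{"op": "servo_tool", "data": {
  "plan": [
    [[0,0,0],[0,0,0],0.4],
    [[0,0,0],[0,0,0],0.6],
    [[0,0,0],[0,0,0],1],
    [[0,0,0],[0,0,0],1],
    [[0,0,0],[0,0,0],1]
  ]
}}

```text
time: 9.7
ee_pos: [0.4722, -0.3852, 0.0876]
tool_rot: [-0.699, 0.715, -0.002, 0.0]
force: [2.1, 0.1, 1.4]
width: 0.141
```

{"op": "servo_tool", "data": {
  "plan": [
    [[0,0,0],[0,0,0],1],
    [[0,0,-2],[0,0,0],1],
    [[0,0,-4],[0,0,0],1],
    [[0,0,-6],[0,0,0],1],
    [[0,0,-8],[0,0,0],1]
  ]
}}

```text
time: 10.2
ee_pos: [0.4704, -0.3837, 0.1055]
tool_rot: [-0.699, 0.715, 0.002, -0.0]
force: [-0.4, -0.6, -4.1]
width: 0.14
```

Run:
```python
from plan import *
np.set_printoptions(precision=4,suppress=True)
o=manip.observe(); print(o['time'],o['ee_pos'],R.from_quat(o['tool_rot']).as_euler('xyz'),o['width'],o['joint_pos'],o['force'],o['ft_torque'])
plan([(o['ee_pos']+[0,0,.15],down(-91.9),14,1)])
```

```text
10.2 [ 0.4704 -0.3837  0.1055] [ 3.1393  0.0022 -1.5942] 0.14028250311017515 [-0.8511  0.2722  1.839  -0.0003  1.0335  2.314 ] [-0.3791 -0.6284 -4.1401] [ 0.0003 -0.0267 -0.0138]
[[[0,0,-2],[0,0,0],1],[[0,0,-7],[0,0,0.001],1],[[0,0,-11],[0,0,0],1],[[0,0,-14],[0.001,0,0.001],1],[[0,0,-14],[0,0.001,0.001],1]]
[[[0,0,-13],[0,0,0.001],1],[[0,0,-14],[0,0,0.001],1],[[0,0,-14],[0,0,0.001],1],[[0,0,-13],[0.001,0,0.001],1],[[0,0,-14],[0,0.001,0.001],1]]
[[[0,0,-14],[0,0,0],1],[[0,0,-11],[0,0,0.001],1],[[0,0,-7],[0,0,0.001],1],[[0,0,-2],[0,0,0],1],[[0,0,0],[0,0,0],1]]
end [ 0.4706 -0.3839  0.2555] [-0.6952  0.7188  0.0002 -0.0001]
```

{"op": "servo_tool", "data": {
  "plan": [
    [[0,0,-2],[0,0,0],1],
    [[0,0,-7],[0,0,0],1],
    [[0,0,-11],[0,0,0],1],
    [[0,0,-14],[0,0,0],1],
    [[0,0,-14],[0,0,0],1]
  ]
}}

```text
time: 10.7
ee_pos: [0.4715, -0.3847, 0.1559]
tool_rot: [-0.699, 0.715, -0.0, -0.0]
force: [-0.1, 0.1, -3.5]
width: 0.14
```

{"op": "servo_tool", "data": {
  "plan": [
    [[0,0,-14],[0,0,0],1],
    [[0,0,-14],[0,0,0],1],
    [[0,0,-14],[0,0,0],1],
    [[0,0,-14],[0,0,0],1],
    [[0,0,-14],[0,0,0],1]
  ]
}}

```text
time: 11.2
ee_pos: [0.4713, -0.3845, 0.2255]
tool_rot: [-0.699, 0.715, -0.0, -0.0]
force: [0.2, -0.0, -4.2]
width: 0.14
```

{"op": "servo_tool", "data": {
  "plan": [
    [[0,0,-14],[0,0,0],1],
    [[0,0,-11],[0,0,0],1],
    [[0,0,-7],[0,0,0],1],
    [[0,0,-2],[0,0,0],1],
    [[0,0,0],[0,0,0],1]
  ]
}}

```text
time: 11.7
ee_pos: [0.4713, -0.3845, 0.2583]
tool_rot: [-0.699, 0.715, 0.0, 0.0]
force: [-0.5, 0.5, -2.6]
width: 0.142
```

Run:
```python
from plan import *
np.set_printoptions(precision=4,suppress=True)
o=manip.observe(); print(o['time'],o['ee_pos'],o['width'],o['force'],o['ft_torque'])
c=shot('wrist','w3.png')
# uniform yaw: use one ramp with custom slerp through two halves
r0=R.from_quat(o['tool_rot']); T=(.52,-.065,.256); N=30
psi0=-91.9; import plan as pl
a=3/N; v=1/(1-a); p=o['ee_pos']; out=[]; r=r0
for i in range(1,N+1):
    s=i/N; s=v*s*s/2/a if s<a else (1-v*(1-s)**2/2/a if s>1-a else v*(s-a/2))
    q=o['ee_pos']+(np.array(T)-o['ee_pos'])*s; rr=down(psi0+(91.3-psi0)*s)
    d=np.round(r.inv().apply(q-p)*1000); t=np.round((r.inv()*rr).as_rotvec(),3)
    p=p+r.apply(d/1000); r=r*R.from_rotvec(t); out.append([(d+0.).astype(int).tolist(),(t+0.).tolist(),1])
for k in range(0,N,5): print(json.dumps(out[k:k+5]).replace(' ',''))
print(p,r.as_matrix())
```

```text
11.7 [ 0.4713 -0.3845  0.2583] 0.1416124545245697 [-0.5328  0.5441 -2.5907] [-0.0322  0.075  -0.0184]
[[[-2,0,0],[0.0,0.0,-0.01],1],[[-6,-1,0],[0.0,0.0,-0.059],1],[[-10,-2,0],[0.0,0.0,-0.099],1],[[-11,-3,0],[0.0,0.0,-0.118],1],[[-11,-5,0],[0.0,0.0,-0.119],1]]
[[[-10,-6,0],[0.0,0.0,-0.118],1],[[-10,-8,0],[0.0,0.0,-0.119],1],[[-8,-8,1],[0.0,0.0,-0.118],1],[[-8,-9,0],[0.0,0.0,-0.118],1],[[-6,-10,0],[0.0,0.0,-0.119],1]]
[[[-5,-11,0],[0.0,0.0,-0.118],1],[[-4,-12,0],[0.0,0.0,-0.119],1],[[-3,-11,0],[0.0,0.0,-0.118],1],[[-1,-12,0],[0.0,0.0,-0.118],1],[[1,-12,0],[0.0,0.0,-0.119],1]]
[[[1,-12,0],[0.0,0.0,-0.118],1],[[3,-12,0],[0.0,0.0,-0.119],1],[[5,-11,0],[0.0,0.0,-0.118],1],[[6,-10,1],[0.0,0.0,-0.119],1],[[7,-10,0],[0.0,0.0,-0.118],1]]
[[[8,-9,0],[0.0,0.0,-0.118],1],[[9,-8,0],[0.0,0.0,-0.119],1],[[10,-7,0],[0.0,0.0,-0.118],1],[[10,-5,0],[0.0,0.0,-0.119],1],[[11,-4,0],[0.0,0.0,-0.118],1]]
[[[12,-3,0],[0.0,0.0,-0.119],1],[[12,-2,0],[0.0,0.0,-0.118],1],[[10,0,0],[0.0,0.0,-0.099],1],[[6,1,0],[0.0,0.0,-0.059],1],[[2,0,0],[0.0,0.0,-0.02],1]]
[ 0.5198 -0.0647  0.2563] [[-0.0231  0.9997 -0.0001]
 [ 0.9997  0.0231  0.0001]
 [ 0.0001 -0.0001 -1.    ]]
```

{"op": "servo_tool", "data": {
  "plan": [
    [[-2,0,0],[0,0,-0.01],1],
    [[-6,-1,0],[0,0,-0.059],1],
    [[-10,-2,0],[0,0,-0.099],1],
    [[-11,-3,0],[0,0,-0.118],1],
    [[-11,-5,0],[0,0,-0.119],1]
  ]
}}

```text
time: 12.25
ee_pos: [0.477, -0.3425, 0.2574]
tool_rot: [0.83, -0.558, -0.001, -0.0]
force: [-0.4, 0.3, -3.9]
width: 0.135
```

{"op": "servo_tool", "data": {
  "plan": [
    [[-10,-6,0],[0,0,-0.118],1],
    [[-10,-8,0],[0,0,-0.119],1],
    [[-8,-8,1],[0,0,-0.118],1],
    [[-8,-9,0],[0,0,-0.118],1],
    [[-6,-10,0],[0,0,-0.119],1]
  ]
}}

```text
time: 12.75
ee_pos: [0.4863, -0.2836, 0.2565]
tool_rot: [0.957, -0.292, -0.001, -0.0]
force: [0.4, -0.1, -4.0]
width: 0.137
```

{"op": "servo_tool", "data": {
  "plan": [
    [[-5,-11,0],[0,0,-0.118],1],
    [[-4,-12,0],[0,0,-0.119],1],
    [[-3,-11,0],[0,0,-0.118],1],
    [[-1,-12,0],[0,0,-0.118],1],
    [[1,-12,0],[0,0,-0.119],1]
  ]
}}

```text
time: 13.25
ee_pos: [0.4958, -0.2242, 0.2566]
tool_rot: [1.0, 0.0, -0.0, -0.0]
force: [0.3, 0.6, -3.8]
width: 0.139
```

{"op": "servo_tool", "data": {
  "plan": [
    [[1,-12,0],[0,0,-0.118],1],
    [[3,-12,0],[0,0,-0.119],1],
    [[5,-11,0],[0,0,-0.118],1],
    [[6,-10,1],[0,0,-0.119],1],
    [[7,-10,0],[0,0,-0.118],1]
  ]
}}

```text
time: 13.75
ee_pos: [0.5048, -0.1646, 0.2555]
tool_rot: [0.956, 0.292, -0.0, -0.0]
force: [-0.3, -0.2, -3.8]
width: 0.138
```

{"op": "servo_tool", "data": {
  "plan": [
    [[8,-9,0],[0,0,-0.118],1],
    [[9,-8,0],[0,0,-0.119],1],
    [[10,-7,0],[0,0,-0.118],1],
    [[10,-5,0],[0,0,-0.119],1],
    [[11,-4,0],[0,0,-0.118],1]
  ]
}}

```text
time: 14.25
ee_pos: [0.5135, -0.1062, 0.2557]
tool_rot: [0.83, 0.558, -0.0, -0.0]
force: [-0.0, 0.1, -3.6]
width: 0.14
```

{"op": "servo_tool", "data": {
  "plan": [
    [[12,-3,0],[0,0,-0.119],1],
    [[12,-2,0],[0,0,-0.118],1],
    [[10,0,0],[0,0,-0.099],1],
    [[6,1,0],[0,0,-0.059],1],
    [[2,0,0],[0,0,-0.02],1]
  ]
}}

```text
time: 14.75
ee_pos: [0.5196, -0.0639, 0.2557]
tool_rot: [0.698, 0.716, -0.0, -0.001]
force: [0.2, -0.6, -4.0]
width: 0.138
```

```bash
cat > pour.py <<'E'
from plan import *
np.set_printoptions(precision=4,suppress=True)
C=np.radians(1.33); ux=np.array([np.cos(C),np.sin(C),0]); uy=np.array([-np.sin(C),np.cos(C),0])
def tcp(th,xe,ze,yc=-.077):
    """TCP so that the pour edge is at chest-frame (xe,yc,ze) with tilt th (deg), open side +x"""
    t=np.radians(th); bx=xe+.105*np.sin(t)-.065*np.cos(t); bz=ze+.105*np.cos(t)+.065*np.sin(t)
    b=ux*bx+uy*yc+np.array([0,0,bz]); dirz=-ux*np.sin(t)-np.array([0,0,np.cos(t)])
    return b+.019*dirz, down(91.33,th)
E
python3 - <<'E'
from pour import *
o=manip.observe(); print(o['time'],o['ee_pos'],o['joint_pos'],o['width'],o['force'])
shot('scene','s3.png'); c=cv2.imread('pics/s3.png')[180:400,180:480]; cv2.imwrite('pics/c3.png',cv2.resize(c,None,fx=2.5,fy=2.5))
print(down(91.33,30).as_matrix()[:,2])
w=[]
for th,ze,n in ((15,.15,5),(30,.14,8)): 
    p,r=tcp(th,.583,ze); w.append((p,r,n,1)); print(th,p)
plan(w,ramp=False)
E
```

```text
14.75 [ 0.5196 -0.0639  0.2557] [-0.3165 -0.0697  1.9191  0.0003  1.2933 -0.3417] 0.13812174876150554 [ 0.238  -0.6496 -4.0267]
[-0.4999 -0.0116 -0.866 ]
15 [ 0.5441 -0.0644  0.2499]
30 [ 0.5713 -0.0638  0.247 ]
[[[-0.2,4.9,1.2],[0.052,0,0],1],[[-0.2,5,0.9],[0.052,0,0.001],1],[[-0.2,5,0.6],[0.053,0,0],1],[[-0.2,5,0.4],[0.052,0,0],1],[[-0.2,5.1,0.1],[0.052,0,0.001],1]]
[[[0,3.4,-0.5],[0.033,0,0],1],[[0,3.3,-0.7],[0.032,0,0],1],[[0,3.4,-0.7],[0.033,0,0],1],[[0,3.3,-0.9],[0.033,0,0],1],[[0,3.3,-0.9],[0.033,0,0],1]]
[[[0,3.2,-1.1],[0.032,0,0],1],[[0,3.3,-1.2],[0.033,0,0],1],[[0,3.1,-1.2],[0.033,0,0],1],[[0,0,0],[0,0,0],1],[[0,0,0],[0,0,0],1]]
end [ 0.5713 -0.0638  0.247 ] [ 0.6751  0.6907 -0.1851 -0.1811]
```

View pics/c3.png

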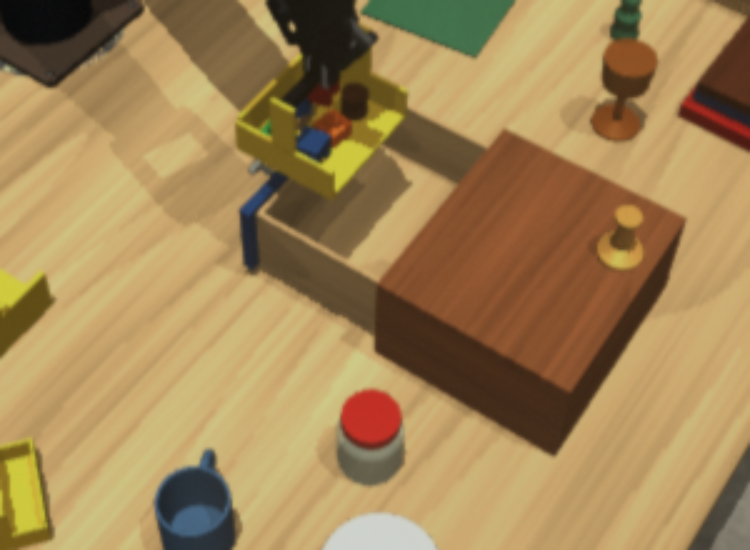

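The tote hangs level over the open drawer with all six toys in it and the open side facing the chest. I start tipping.

{"op": "servo_tool", "data": {
  "plan": [
    [[0,4.9,1.2],[0.052,0,0],1],
    [[0,5,0.9],[0.052,0,0],1],
    [[0,5,0.6],[0.053,0,0],1],
    [[0,5,0.4],[0.052,0,0],1],
    [[0,5.1,0.1],[0.052,0,0],1]
  ]
}}

```text
time: 15.3
ee_pos: [0.5449, -0.0646, 0.2503]
tool_rot: [0.693, 0.709, -0.093, -0.091]
force: [-0.6, 0.3, -3.1]
width: 0.141
```

{"op": "servo_tool", "data": {
  "plan": [
    [[0,3.4,-0.5],[0.033,0,0],1],
    [[0,3.3,-0.7],[0.032,0,0],1],
    [[0,3.4,-0.7],[0.033,0,0],1],
    [[0,3.3,-0.9],[0.033,0,0],1],
    [[0,3.3,-0.9],[0.033,0,0],1]
  ]
}}

```text
time: 15.8
ee_pos: [0.5621, -0.0642, 0.2483]
tool_rot: [0.684, 0.699, -0.151, -0.147]
force: [-0.0, 0.4, -3.9]
width: 0.138
```

{"op": "servo_tool", "data": {
  "plan": [
    [[0,3.2,-1.1],[0.032,0,0],1],
    [[0,3.3,-1.2],[0.033,0,0],1],
    [[0,3.1,-1.2],[0.033,0,0],1],
    [[0,0,0],[0,0,0],1],
    [[0,0,0],[0,0,0],1]
  ]
}}

```text
time: 16.3
ee_pos: [0.5718, -0.0638, 0.247]
tool_rot: [0.675, 0.691, -0.184, -0.18]
force: [-1.0, -0.4, -3.2]
width: 0.143
```

Run:
```python
from pour import *
o=manip.observe(); print(o['time'],o['ee_pos'],o['joint_pos'],o['width'],o['force'],o['ft_torque'])
shot('scene','s4.png')
w=[]
for th,ze,n in ((45,.135,10),(60,.14,8),(70,.15,7)): 
    p,r=tcp(th,.583,ze); w.append((p,r,n,1)); print(th,p)
plan(w,ramp=False)
```

```text
16.3 [ 0.5718 -0.0638  0.247 ] [-0.2323  0.3505  1.5283 -0.1285  1.769  -0.2475] 0.1426261585772969 [-1.0353 -0.373  -3.176 ] [ 0.0207 -0.7568 -0.0209]
45 [ 0.5995 -0.0631  0.2418]
60 [ 0.6266 -0.0625  0.2393]
70 [ 0.6432 -0.0621  0.2405]
[[[0,2.7,-0.9],[0.026,0,0],1],[[0,2.7,-1],[0.027,0,0],1],[[0,2.6,-1],[0.026,0,0],1],[[0,2.6,-1.1],[0.026,0,0],1],[[0,2.6,-1.2],[0.027,0,0],1]]
[[[0,2.5,-1.2],[0.026,0,0],1],[[0,2.6,-1.3],[0.027,0,0],1],[[0,2.4,-1.4],[0.026,0,0],1],[[0,2.5,-1.5],[0.026,0,-0.001],1],[[0,2.4,-1.5],[0.027,0,0],1]]
[[[0,2.6,-2.2],[0.033,0,0],1],[[0,2.6,-2.2],[0.032,0,0],1],[[0,2.4,-2.4],[0.033,0,0],1],[[0,2.4,-2.4],[0.033,0,0],1],[[0,2.3,-2.5],[0.032,0,0],1]]
[[[0,2.2,-2.6],[0.033,0,0],1],[[0,2.2,-2.6],[0.033,0,0],1],[[0,2,-2.7],[0.032,0,0],1],[[0,1,-2.1],[0.025,0,0],1],[[0,1,-2.2],[0.025,0,0],1]]
[[[0,1,-2.2],[0.025,0,0],1],[[0,0.8,-2.2],[0.025,0,0],1],[[0,0.9,-2.3],[0.025,0,0],1],[[0,0.7,-2.2],[0.025,0,0],1],[[0,0.8,-2.3],[0.025,0,0.001],1]]
end [ 0.6432 -0.0621  0.2405] [ 0.5726  0.5857 -0.4103 -0.4008]
```

{"op": "servo_tool", "data": {
  "plan": [
    [[0,2.7,-0.9],[0.026,0,0],1],
    [[0,2.7,-1],[0.027,0,0],1],
    [[0,2.6,-1],[0.026,0,0],1],
    [[0,2.6,-1.1],[0.026,0,0],1],
    [[0,2.6,-1.2],[0.027,0,0],1]
  ]
}}

```text
time: 16.85
ee_pos: [0.5858, -0.0632, 0.2445]
tool_rot: [0.662, 0.677, -0.231, -0.226]
force: [-0.1, -0.7, -3.6]
width: 0.138
```

{"op": "servo_tool", "data": {
  "plan": [
    [[0,2.5,-1.2],[0.026,0,0],1],
    [[0,2.6,-1.3],[0.027,0,0],1],
    [[0,2.4,-1.4],[0.026,0,0],1],
    [[0,2.5,-1.5],[0.026,0,0],1],
    [[0,2.4,-1.5],[0.027,0,0],1]
  ]
}}

```text
time: 17.35
ee_pos: [0.5997, -0.0629, 0.2422]
tool_rot: [0.645, 0.66, -0.275, -0.269]
force: [0.1, -0.4, -1.7]
width: 0.139
```

{"op": "servo_tool", "data": {
  "plan": [
    [[0,2.6,-2.2],[0.033,0,0],1],
    [[0,2.6,-2.2],[0.032,0,0],1],
    [[0,2.4,-2.4],[0.033,0,0],1],
    [[0,2.4,-2.4],[0.033,0,0],1],
    [[0,2.3,-2.5],[0.032,0,0],1]
  ]
}}

```text
time: 17.85
ee_pos: [0.6167, -0.0625, 0.2404]
tool_rot: [0.621, 0.636, -0.328, -0.32]
force: [-0.3, 0.5, -2.3]
width: 0.136
```

{"op": "servo_tool", "data": {
  "plan": [
    [[0,2.2,-2.6],[0.033,0,0],1],
    [[0,2.2,-2.6],[0.033,0,0],1],
    [[0,2,-2.7],[0.032,0,0],1],
    [[0,1,-2.1],[0.025,0,0],1],
    [[0,1,-2.2],[0.025,0,0],1]
  ]
}}

```text
time: 18.35
ee_pos: [0.6315, -0.0621, 0.2397]
tool_rot: [0.596, 0.61, -0.374, -0.365]
force: [0.1, -0.4, -2.4]
width: 0.141
```

{"op": "servo_tool", "data": {
  "plan": [
    [[0,1,-2.2],[0.025,0,0],1],
    [[0,0.8,-2.2],[0.025,0,0],1],
    [[0,0.9,-2.3],[0.025,0,0],1],
    [[0,0.7,-2.2],[0.025,0,0],1],
    [[0,0.8,-2.3],[0.025,0,0],1]
  ]
}}

```text
time: 18.85
ee_pos: [0.6433, -0.0619, 0.2406]
tool_rot: [0.572, 0.585, -0.411, -0.402]
force: [-0.1, 1.2, -3.0]
width: 0.141
```

Run:
```python
from pour import *
o=manip.observe(); print(o['time'],o['ee_pos'],o['joint_pos'],o['width'],o['force'],o['ft_torque'])
for n,s in (('scene',(180,380,200,480)),('side',(130,300,160,420))):
    shot(n,n+'5.png')
a=cv2.imread('pics/scene5.png')[170:370,200:480]; b=cv2.imread('pics/side5.png')[120:320,160:440]
cv2.imwrite('pics/c5.png',cv2.resize(np.vstack([a,b]),None,fx=1.5,fy=1.5))
```

```text
18.85 [ 0.6433 -0.0619  0.2406] [-0.1793  0.8669  1.0282 -0.2981  2.4427 -0.3004] 0.14062102754409994 [-0.1411  1.2317 -2.9532] [ 0.0228 -1.0652 -0.0326]
```

View pics/c5.png

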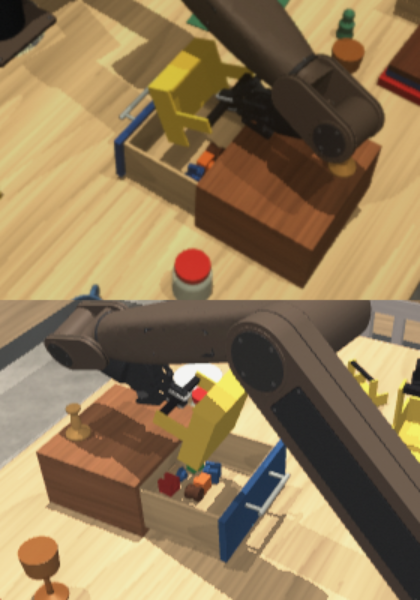

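The toys are lying in the drawer (blue, orange, red, green and dark ones visible). I level the tote while raising it, then check.

Run:
```python
from pour import *
p,r=tcp(55,.583,.19); p2,r2=tcp(0,.583,.20)
plan([(p,r,5,1),(p2,r2,15,1)])
```

```text
[[[0,-5,0],[-0.022,0,0],1],[[0,-15,2],[-0.066,0,0],1],[[0,-19,0],[-0.089,0,0],1],[[0,-15,-1],[-0.066,0,0],1],[[0,-5,-1],[-0.022,0,0],1]]
[[[0,-1,1],[-0.013,0,0],1],[[0,-2,4],[-0.04,0,0],1],[[0,-4,5],[-0.067,0,0],1],[[0,-5,7],[-0.08,0,0],1],[[0,-5,6],[-0.08,0,0],1]]
[[[0,-6,5],[-0.08,0,0],1],[[0,-7,6],[-0.08,0,0],1],[[0,-6,4],[-0.08,0,0],1],[[0,-8,4],[-0.08,0,0],1],[[0,-7,3],[-0.08,0,0],1]]
[[[0,-8,3],[-0.08,0,0],1],[[0,-8,2],[-0.08,0,0],1],[[0,-6,2],[-0.067,0,0],1],[[0,-5,0],[-0.04,0,0],1],[[0,-1,0],[-0.013,0,0],1]]
end [ 0.5196 -0.0647  0.2864] [ 0.6989  0.7152  0.0001 -0.0002]
```

{"op": "servo_tool", "data": {
  "plan": [
    [[0,-5,0],[-0.022,0,0],1],
    [[0,-15,2],[-0.066,0,0],1],
    [[0,-19,0],[-0.089,0,0],1],
    [[0,-15,-1],[-0.066,0,0],1],
    [[0,-5,-1],[-0.022,0,0],1]
  ]
}}

```text
time: 19.45
ee_pos: [0.6174, -0.0625, 0.2994]
tool_rot: [0.622, 0.636, -0.327, -0.319]
force: [0.2, -0.3, -1.8]
width: 0.137
```

{"op": "servo_tool", "data": {
  "plan": [
    [[0,-1,1],[-0.013,0,0],1],
    [[0,-2,4],[-0.04,0,0],1],
    [[0,-4,5],[-0.067,0,0],1],
    [[0,-5,7],[-0.08,0,0],1],
    [[0,-5,6],[-0.08,0,0],1]
  ]
}}

```text
time: 19.95
ee_pos: [0.5884, -0.063, 0.2893]
tool_rot: [0.659, 0.674, -0.238, -0.233]
force: [-0.7, 0.0, -2.3]
width: 0.143
```

{"op": "servo_tool", "data": {
  "plan": [
    [[0,-6,5],[-0.08,0,0],1],
    [[0,-7,6],[-0.08,0,0],1],
    [[0,-6,4],[-0.08,0,0],1],
    [[0,-8,4],[-0.08,0,0],1],
    [[0,-7,3],[-0.08,0,0],1]
  ]
}}

```text
time: 20.45
ee_pos: [0.5471, -0.0639, 0.2875]
tool_rot: [0.692, 0.708, -0.099, -0.098]
force: [0.1, -0.7, -2.4]
width: 0.139
```

{"op": "servo_tool", "data": {
  "plan": [
    [[0,-8,3],[-0.08,0,0],1],
    [[0,-8,2],[-0.08,0,0],1],
    [[0,-6,2],[-0.067,0,0],1],
    [[0,-5,0],[-0.04,0,0],1],
    [[0,-1,0],[-0.013,0,0],1]
  ]
}}

```text
time: 20.95
ee_pos: [0.5174, -0.0644, 0.2855]
tool_rot: [0.699, 0.715, -0.0, -0.001]
force: [0.1, -0.2, -3.4]
width: 0.136
```

Run:
```python
from pour import *
o=manip.observe(); print(o['time'],o['ee_pos'],o['joint_pos'],o['width'],o['force'],o['ft_torque'])
for n in ('scene','side'): shot(n,n+'6.png')
a=cv2.imread('pics/scene6.png')[170:370,200:480]; b=cv2.imread('pics/side6.png')[120:320,160:440]
cv2.imwrite('pics/c6.png',cv2.resize(np.vstack([a,b]),None,fx=1.5,fy=1.5,interpolation=cv2.INTER_CUBIC))
a=np.radians(0)
plan([((.48,.16,.29),down(91.3),12,1),((.418,.384,.26),down(96.4),12,1)])
```

```text
20.95 [ 0.5174 -0.0644  0.2855] [-0.3188 -0.094   1.8876  0.0006  1.3507 -0.3416] 0.13554541709577678 [ 0.0993 -0.1769 -3.4025] [-0.0418 -0.0023  0.008 ]
[[[4,-1,0],[0,0,0],1],[[13,-1,0],[0,0,0],1],[[21,-4,-1],[0,0,0],1],[[25,-3,0],[0,0,0],1],[[25,-4,0],[-0.001,0,0],1]]
[[[25,-4,-1],[0,0,0],1],[[25,-3,0],[0,-0.001,0],1],[[25,-4,-1],[0,0,0],1],[[25,-4,0],[0,0,0],1],[[21,-3,-1],[0,0,0],1]]
[[[12,-2,0],[0,0,0],1],[[4,0,0],[0,0,0],1],[[4,-1,1],[0,0,-0.002],1],[[13,-3,1],[0,0,-0.005],1],[[21,-5,3],[0,0,-0.008],1]]
[[[25,-6,3],[0,0,-0.01],1],[[25,-6,4],[0,0,-0.01],1],[[25,-6,3],[0,0,-0.009],1],[[26,-5,3],[0,0,-0.01],1],[[25,-5,4],[0,0,-0.01],1]]
[[[26,-5,3],[0,0,-0.01],1],[[21,-3,3],[0,0,-0.008],1],[[13,-2,2],[0,0,-0.005],1],[[4,-1,0],[0,0,-0.002],1],[[0,0,0],[0,0,0],1]]
end [0.4181 0.3842 0.2602] [ 0.6665  0.7455 -0.0002 -0.0001]
```

View pics/c6.png

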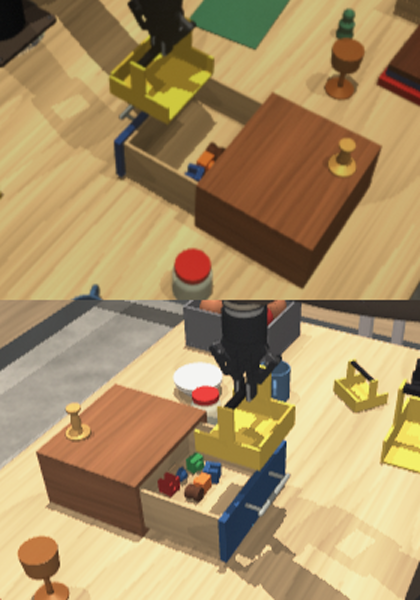

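The tote is empty and the toys are in the drawer. I move to the mat.

{"op": "servo_tool", "data": {
  "plan": [
    [[4,-1,0],[0,0,0],1],
    [[13,-1,0],[0,0,0],1],
    [[21,-4,-1],[0,0,0],1],
    [[25,-3,0],[0,0,0],1],
    [[25,-4,0],[0,0,0],1]
  ]
}}

```text
time: 21.55
ee_pos: [0.5043, 0.0246, 0.2881]
tool_rot: [0.699, 0.715, 0.001, 0.0]
force: [-0.6, -0.2, -2.3]
width: 0.137
```

{"op": "servo_tool", "data": {
  "plan": [
    [[25,-4,-1],[0,0,0],1],
    [[25,-3,0],[0,0,0],1],
    [[25,-4,-1],[0,0,0],1],
    [[25,-4,0],[0,0,0],1],
    [[21,-3,-1],[0,0,0],1]
  ]
}}

```text
time: 22.05
ee_pos: [0.4829, 0.1458, 0.291]
tool_rot: [0.698, 0.716, 0.0, 0.0]
force: [-0.5, -0.4, -1.8]
width: 0.142
```

{"op": "servo_tool", "data": {
  "plan": [
    [[12,-2,0],[0,0,0],1],
    [[4,0,0],[0,0,0],1],
    [[4,-1,1],[0,0,-0.002],1],
    [[13,-3,1],[0,0,-0.005],1],
    [[21,-5,3],[0,0,-0.008],1]
  ]
}}

```text
time: 22.55
ee_pos: [0.4715, 0.1969, 0.2863]
tool_rot: [0.694, 0.72, 0.001, 0.001]
force: [-0.2, -0.3, -2.5]
width: 0.139
```

{"op": "servo_tool", "data": {
  "plan": [
    [[25,-6,3],[0,0,-0.01],1],
    [[25,-6,4],[0,0,-0.01],1],
    [[25,-6,3],[0,0,-0.009],1],
    [[26,-5,3],[0,0,-0.01],1],
    [[25,-5,4],[0,0,-0.01],1]
  ]
}}

```text
time: 23.05
ee_pos: [0.4357, 0.3224, 0.269]
tool_rot: [0.676, 0.737, 0.001, 0.001]
force: [1.0, -0.4, -2.8]
width: 0.138
```

{"op": "servo_tool", "data": {
  "plan": [
    [[26,-5,3],[0,0,-0.01],1],
    [[21,-3,3],[0,0,-0.008],1],
    [[13,-2,2],[0,0,-0.005],1],
    [[4,-1,0],[0,0,-0.002],1],
    [[0,0,0],[0,0,0],1]
  ]
}}

```text
time: 23.55
ee_pos: [0.4189, 0.384, 0.261]
tool_rot: [0.666, 0.746, 0.0, 0.001]
force: [0.3, -0.3, -2.8]
width: 0.142
```

Run:
```python
from pour import *
o=manip.observe(); print(o['time'],o['ee_pos'],o['joint_pos'],o['width'],o['force'],o['ft_torque'])
c=shot('wrist','w7.png'); P=cloud(c); hsv=cv2.cvtColor(c['img'],cv2.COLOR_RGB2HSV)
m=(abs(hsv[...,0].astype(int)-27)<7)&(hsv[...,1]>150)&(P[...,2]>.1); q=P[m]
print(len(q),np.percentile(q,[2,50,98],axis=0))
r=cv2.minAreaRect((q[:,:2]*1000).astype(np.float32)); print(r)
# pitch: plane fit on tote floor
f=q[(q[:,2]<np.percentile(q[:,2],60))]; z0=np.median(f[:,2]); f=f[abs(f[:,2]-z0)<.006]; A=np.c_[f[:,:2],np.ones(len(f))]; print('slope',np.linalg.lstsq(A,f[:,2],rcond=None)[0],z0)
plan([((.4185,.384,.10),R.from_quat(o['tool_rot']),12,1)])
```

```text
23.55 [0.4189 0.384  0.261 ] [ 0.5641  0.029   1.8123 -0.0015  1.2991  0.4522] 0.14213994875407315 [ 0.2809 -0.2531 -2.7643] [-0.0451 -0.0092 -0.0421]
40634 [[0.3506 0.3167 0.1777]
 [0.3966 0.403  0.1793]
 [0.4809 0.4603 0.2859]]
((417.174072265625, 386.8847961425781), (130.61241149902344, 146.6829071044922), 6.321600437164307)
slope [ 0.0007 -0.0016  0.179 ] 0.17878958668918243
[[[0,0,3],[0,0,0],1],[[0,0,9],[0,0,0],1],[[0,0,15],[0,0,0],1],[[0,0,18],[0,0,0],1],[[0,0,18],[0,0,0],1]]
[[[0,0,18],[0,0,0],1],[[0,-1,17],[0,0,0],1],[[0,0,18],[0,0,0],1],[[0,0,18],[0,0,0],1],[[1,0,15],[0,0,-0.001],1]]
[[[0,0,9],[0,0,0],1],[[0,0,3],[0,0,0],1],[[0,0,0],[0,0,0],1],[[0,0,0],[0,0,0],1],[[0,0,0],[0,0,0],1]]
end [0.4184 0.3844 0.1001] [0.6662 0.7458 0.0005 0.001 ]
```

View pics/w7.png

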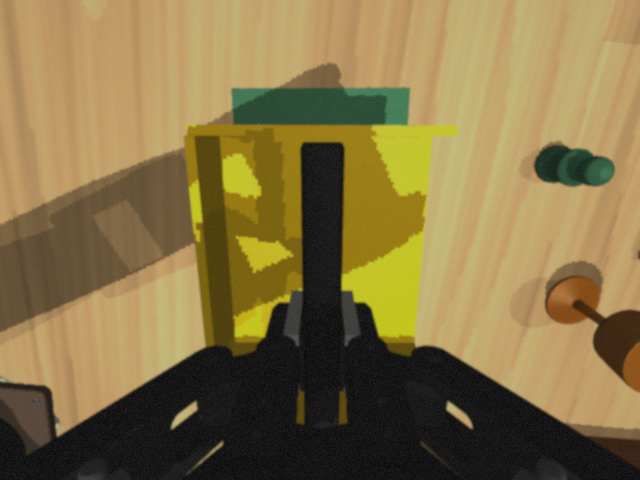

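The tote is empty and level, at (417,387) against the mat centre (418,384). I lower it slowly.

{"op": "servo_tool", "data": {
  "plan": [
    [[0,0,3],[0,0,0],1],
    [[0,0,9],[0,0,0],1],
    [[0,0,15],[0,0,0],1],
    [[0,0,18],[0,0,0],1],
    [[0,0,18],[0,0,0],1]
  ]
}}

```text
time: 24.1
ee_pos: [0.4187, 0.3834, 0.1961]
tool_rot: [0.667, 0.745, 0.0, 0.001]
force: [0.6, 0.5, -3.0]
width: 0.138
```

{"op": "servo_tool", "data": {
  "plan": [
    [[0,0,18],[0,0,0],1],
    [[-1,0,17],[0,0,0],1],
    [[0,0,18],[0,0,0],1],
    [[0,0,18],[0,0,0],1],
    [[0,0,15],[0,0,0],1]
  ]
}}

```text
time: 24.6
ee_pos: [0.4185, 0.3822, 0.1095]
tool_rot: [0.667, 0.745, -0.001, 0.0]
force: [0.3, 0.5, -2.2]
width: 0.14
```

{"op": "servo_tool", "data": {
  "plan": [
    [[0,0,9],[0,0,0],1],
    [[0,0,4],[0,0,0],1],
    [[0,0,2],[0,0,0],1],
    [[0,0,1],[0,0,0],1],
    [[0,0,1],[0,0,0],1]
  ]
}}

```text
time: 25.1
ee_pos: [0.42, 0.3834, 0.096]
tool_rot: [0.666, 0.746, 0.002, 0.001]
force: [-0.3, 0.4, -2.9]
width: 0.135
```

{"op": "servo_tool", "data": {
  "plan": [
    [[0,0,1],[0,0,0],1],
    [[0,0,1],[0,0,0],1],
    [[0,0,1],[0,0,0],1],
    [[0,0,1],[0,0,0],1],
    [[0,0,0],[0,0,0],1]
  ]
}}

```text
time: 25.6
ee_pos: [0.4193, 0.383, 0.0909]
tool_rot: [0.666, 0.746, 0.001, 0.001]
force: [0.4, 0.6, -2.5]
width: 0.138
```

{"op": "servo_tool", "data": {
  "plan": [
    [[0,0,1],[0,0,0],1],
    [[0,0,0.5],[0,0,0],1],
    [[0,0,0.5],[0,0,0],1],
    [[0,0,0],[0,0,0],1],
    [[0,0,0],[0,0,0],1]
  ]
}}

```text
time: 26.1
ee_pos: [0.4195, 0.383, 0.0905]
tool_rot: [0.666, 0.746, 0.0, 0.001]
force: [-2.0, -3.8, 5.8]
width: 0.138
```

Run:
```python
from pour import *
o=manip.observe(); print(o['time'],o['ee_pos'],o['width'],o['force'],o['ft_torque'])
```

```text
26.1 [0.4195 0.383  0.0905] 0.13787831215100865 [-1.9784 -3.8242  5.8212] [-0.471   0.5022  0.0123]
```

In contact at about 8 N. I release and rise.

{"op": "servo_tool", "data": {
  "plan": [
    [[0,0,-0.5],[0,0,0],1],
    [[0,0,0],[0,0,0],0.65],
    [[0,0,0],[0,0,0],0.5],
    [[0,0,0],[0,0,0],0.3],
    [[0,0,0],[0,0,0],0.3]
  ]
}}

```text
time: 26.6
ee_pos: [0.4195, 0.3832, 0.0895]
tool_rot: [0.666, 0.746, 0.001, 0.001]
force: [-0.1, 0.2, -0.5]
width: 0.352
```

{"op": "servo_tool", "data": {
  "plan": [
    [[0,0,-5],[0,0,0],0.3],
    [[0,0,-15],[0,0,0],0.3],
    [[0,0,-30],[0,0,0],0.3],
    [[0,0,-40],[0,0,0],0.4],
    [[0,0,-40],[0,0,0],0.4]
  ]
}}

```text
time: 27.1
ee_pos: [0.419, 0.383, 0.222]
tool_rot: [0.666, 0.746, 0.001, 0.001]
force: [0.4, 0.4, 0.5]
width: 0.3
```

Run:
```python
from pour import *
o=manip.observe(); print(o['time'],o['ee_pos'],o['width'],o['force'])
c=shot('wrist','w8.png'); P=cloud(c); hsv=cv2.cvtColor(c['img'],cv2.COLOR_RGB2HSV)
q=P[(abs(hsv[...,0].astype(int)-27)<7)&(hsv[...,1]>150)&(P[...,2]>.003)&(P[...,2]<.09)]
print(cv2.minAreaRect((q[:,:2]*1000).astype(np.float32)),np.percentile(q[:,2],[5,50]))
# drawer handle now, from scene
c=shot('scene','s8.png'); P=cloud(c); hsv=cv2.cvtColor(c['img'],cv2.COLOR_RGB2HSV); x,y,z=P[...,0],P[...,1],P[...,2]
h=(x>.40)&(x<.468)&(abs(y+.05)<.1)&(z>.092)&(z<.11); q=P[h]; print('handle',len(q),np.percentile(q,[5,50,95],axis=0))
plan([((.4475,-.049,.20),down(91.3),18,.4)])
```

```text
27.1 [0.419 0.383 0.222] 0.2995122237532245 [0.3704 0.3892 0.4589]
((413.07000732421875, 383.7820129394531), (140.86459350585938, 150.20143127441406), 6.384001731872559) [0.0073 0.0088]
handle 153 [[ 0.4447 -0.1066  0.0956]
 [ 0.4517 -0.0499  0.1016]
 [ 0.462   0.0092  0.1063]]
[[[-5,0,0],[0,0,0.001],0.4],[[-14,-1,1],[0.001,0,0.003],0.4],[[-24,-1,2],[0.001,-0.001,0.005],0.4],[[-29,-2,1],[0.001,0,0.006],0.4],[[-29,-1,2],[0.001,-0.001,0.006],0.4]]
[[[-29,-1,2],[0.001,0,0.006],0.4],[[-29,-1,2],[0.001,-0.001,0.006],0.4],[[-29,0,1],[0.001,0,0.006],0.4],[[-29,-1,2],[0.001,-0.001,0.006],0.4],[[-29,0,2],[0.001,0,0.006],0.4]]
[[[-29,0,2],[0.001,-0.001,0.006],0.4],[[-29,0,2],[0.001,0,0.006],0.4],[[-30,0,2],[0.001,-0.001,0.006],0.4],[[-29,0,2],[0.001,0,0.006],0.4],[[-29,1,1],[0.001,-0.001,0.006],0.4]]
[[[-24,1,2],[0.001,0,0.004],0.4],[[-14,0,1],[0.001,0,0.003],0.4],[[-5,0,0],[0,0,0.001],0.4],[[0,0,0],[0,0,0],0.4],[[0,0,0],[0,0,0],0.4]]
end [ 0.4472 -0.049   0.2004] [ 0.6989  0.7152  0.     -0.0002]
```

{"op": "servo_tool", "data": {
  "plan": [
    [[-5,0,0],[0,0,0.001],0.4],
    [[-14,-1,1],[0,0,0.003],0.4],
    [[-24,-1,2],[0,0,0.005],0.4],
    [[-29,-2,1],[0,0,0.006],0.4],
    [[-29,-1,2],[0,0,0.006],0.4]
  ],
  "force": 40
}}

```text
time: 27.7
ee_pos: [0.4233, 0.2799, 0.2114]
tool_rot: [0.674, 0.739, -0.001, -0.0]
force: [-0.6, 0.0, -0.3]
width: 0.295
```

{"op": "servo_tool", "data": {
  "plan": [
    [[-29,-1,2],[0,0,0.006],0.4],
    [[-29,-1,2],[0,0,0.006],0.4],
    [[-29,0,1],[0,0,0.006],0.4],
    [[-29,-1,2],[0,0,0.006],0.4],
    [[-29,0,2],[0,0,0.006],0.4]
  ]
}}

```text
time: 28.2
ee_pos: [0.4315, 0.1353, 0.2025]
tool_rot: [0.685, 0.728, -0.001, -0.0]
force: [0.5, 0.7, -0.2]
width: 0.301
```

{"op": "servo_tool", "data": {
  "plan": [
    [[-29,0,2],[0,0,0.006],0.4],
    [[-29,0,2],[0,0,0.006],0.4],
    [[-30,0,2],[0,0,0.006],0.4],
    [[-29,0,2],[0,0,0.006],0.4],
    [[-29,1,1],[0,0,0.006],0.4]
  ]
}}

```text
time: 28.7
ee_pos: [0.4393, -0.01, 0.1934]
tool_rot: [0.696, 0.718, -0.0, -0.001]
force: [0.8, 0.2, 0.4]
width: 0.304
```

{"op": "servo_tool", "data": {
  "plan": [
    [[-24,1,2],[0,0,0.004],0.4],
    [[-14,0,1],[0,0,0.003],0.4],
    [[-5,0,0],[0,0,0.001],0.4],
    [[0,0,0],[0,0,0],0.4],
    [[0,0,0],[0,0,0],0.4]
  ]
}}

```text
time: 29.2
ee_pos: [0.4429, -0.051, 0.192]
tool_rot: [0.699, 0.715, 0.001, -0.0]
force: [-0.7, 0.6, -0.5]
width: 0.303
```

Run:
```python
from pour import *
o=manip.observe(); print(o['time'],o['ee_pos'],o['width'],o['force'],o['tool_rot'])
shot('wrist','w9.png'); shot('scene','s9.png')
plan([((.4485,-.049,.081),down(91.3),8,.4)])
```

```text
29.2 [ 0.4429 -0.051   0.192 ] 0.3032366401752722 [-0.6661  0.6361 -0.5167] [ 0.6989  0.7152  0.0005 -0.    ]
[[[0,0,5],[0,0,0],0.4],[[0,1,14],[0,0,0],0.4],[[1,1,18],[0.001,0,0],0.4],[[0,1,19],[0,0,0.001],0.4],[[0,0,18],[0,0,0],0.4]]
[[[0,1,19],[0,0,0],0.4],[[1,1,14],[0,0,0],0.4],[[0,0,4],[0.001,0,0],0.4],[[0,0,0],[0,0,0],0.4],[[0,0,0],[0,0,0],0.4]]
end [ 0.4483 -0.0486  0.0814] [ 0.6989  0.7152 -0.     -0.0003]
```

View pics/w9.png

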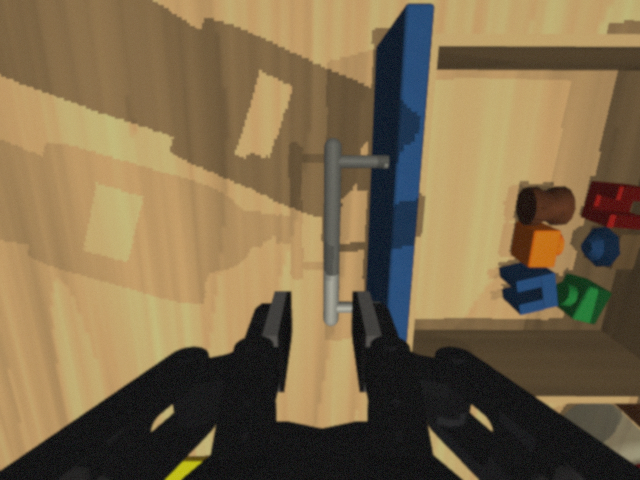

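The wrist view shows all six toys inside the drawer (dark, red, orange, blue house, blue arch, green). The handle is at (331,230). I grip it and push.

{"op": "servo_tool", "data": {
  "plan": [
    [[0,0,5],[0,0,0],0.4],
    [[0,1,14],[0,0,0],0.4],
    [[1,1,18],[0,0,0],0.4],
    [[0,1,19],[0,0,0],0.4],
    [[0,1,18],[0,0,0],0.4]
  ]
}}

```text
time: 29.8
ee_pos: [0.4475, -0.0497, 0.1176]
tool_rot: [0.699, 0.716, 0.001, 0.001]
force: [-0.9, -0.2, -0.4]
width: 0.297
```

{"op": "servo_tool", "data": {
  "plan": [
    [[0,1,19],[0,0,0],0.4],
    [[1,1,14],[0,0,0],0.4],
    [[0,0,4],[0,0,0],0.4],
    [[0,0,0],[0,0,0],0.6],
    [[0,0,0],[0,0,0],1]
  ]
}}

```text
time: 30.3
ee_pos: [0.4499, -0.0491, 0.0819]
tool_rot: [0.699, 0.715, 0.001, 0.001]
force: [1.0, 0.3, -3.8]
width: 0.112
```

{"op": "servo_tool", "data": {
  "plan": [
    [[0,0,0],[0,0,0],1],
    [[0,0,0],[0,0,0],1],
    [[0,0,0],[0,0,0],1],
    [[0,3,0],[0,0,0],1],
    [[0,8,0],[0,0,0],1]
  ]
}}

```text
time: 30.8
ee_pos: [0.4605, -0.0489, 0.0819]
tool_rot: [0.699, 0.715, 0.0, 0.0]
force: [-1.9, 2.4, 0.2]
width: 0.11
```

{"op": "servo_tool", "data": {
  "plan": [
    [[0,12,0],[0,0,0],1],
    [[0,12,0],[0,0,0],1],
    [[0,12,0],[0,0,0],1],
    [[0,12,0],[0,0,0],1],
    [[0,12,0],[0,0,0],1]
  ]
}}

```text
time: 31.3
ee_pos: [0.5221, -0.0477, 0.0819]
tool_rot: [0.699, 0.715, 0.001, 0.001]
force: [-1.1, 1.0, 2.7]
width: 0.112
```

{"op": "servo_tool", "data": {
  "plan": [
    [[0,12,0],[0,0,0],1],
    [[0,12,0],[0,0,0],1],
    [[0,12,0],[0,0,0],1],
    [[0,12,0],[0,0,0],1],
    [[0,12,0],[0,0,0],1]
  ]
}}

```text
time: 31.8
ee_pos: [0.5817, -0.0465, 0.0819]
tool_rot: [0.699, 0.715, 0.001, 0.001]
force: [-2.1, 0.1, 0.7]
width: 0.109
```

{"op": "servo_tool", "data": {
  "plan": [
    [[0,12,0],[0,0,0],1],
    [[0,10,0],[0,0,0],1],
    [[0,6,0],[0,0,0],1],
    [[0,3,0],[0,0,0],1],
    [[0,1,0],[0,0,0],1]
  ]
}}

```text
time: 32.3
ee_pos: [0.6129, -0.0458, 0.0819]
tool_rot: [0.699, 0.715, 0.001, 0.001]
force: [-1.7, -0.5, 0.7]
width: 0.108
```

{"op": "servo_tool", "data": {
  "plan": [
    [[0,1,0],[0,0,0],1],
    [[0,1,0],[0,0,0],1],
    [[0,1,0],[0,0,0],1],
    [[0,1,0],[0,0,0],1],
    [[0,1,0],[0,0,0],1]
  ]
}}

```text
time: 32.8
ee_pos: [0.6176, -0.0457, 0.082]
tool_rot: [0.699, 0.715, 0.0, 0.001]
force: [-0.9, -2.7, 0.3]
width: 0.112
```

{"op": "servo_tool", "data": {
  "plan": [
    [[0,1,0],[0,0,0],1],
    [[0,1,0],[0,0,0],1],
    [[0,0,0],[0,0,0],1],
    [[0,0,0],[0,0,0],1],
    [[0,0,0],[0,0,0],1]
  ]
}}

```text
time: 33.3
ee_pos: [0.6199, -0.0456, 0.082]
tool_rot: [0.699, 0.715, 0.001, 0.001]
force: [0.2, -3.3, -0.6]
width: 0.113
```

```bash
python3 -c "
from h import *
o=manip.observe(); print(o['ee_pos'],o['force'])"
```

```text
[ 0.61988894 -0.04563018  0.08198056] [ 0.19404492 -3.28995576 -0.6030009 ]
```

{"op": "servo_tool", "data": {
  "plan": [
    [[0,1,0],[0,0,0],1],
    [[0,0,0],[0,0,0],1],
    [[0,1,0],[0,0,0],1],
    [[0,0,0],[0,0,0],1],
    [[0,0,0],[0,0,0],1]
  ]
}}

```text
time: 33.8
ee_pos: [0.6218, -0.0456, 0.082]
tool_rot: [0.699, 0.715, 0.001, 0.001]
force: [-0.6, -5.0, -0.8]
width: 0.113
```

{"op": "servo_tool", "data": {
  "plan": [
    [[0,1,0],[0,0,0],1],
    [[0,0,0],[0,0,0],1],
    [[0,1,0],[0,0,0],1],
    [[0,0,0],[0,0,0],1],
    [[0,0,0],[0,0,0],1]
  ]
}}

```text
time: 34.3
ee_pos: [0.6228, -0.0456, 0.0819]
tool_rot: [0.699, 0.715, -0.0, -0.0]
force: [-3.7, -5.2, 0.5]
width: 0.109
```

Run:
```python
from h import *
np.set_printoptions(precision=1,suppress=True)
pc=[5,20,50,80,95]
for k in (0,1):
  for n in ('scene','side'):
    if k: c=shot(n,n+'10.png'); P=cloud(c).reshape(-1,3); I=c['img'][:,:,::-1]
    else: P=np.load(n+'0.npy').reshape(-1,3); I=cv2.imread(f'pics/{n}0.png')
    hsv=cv2.cvtColor(np.ascontiguousarray(I),cv2.COLOR_BGR2HSV).reshape(-1,3)
    a=np.radians(1.33); xc=P[:,0]*np.cos(a)+P[:,1]*np.sin(a); yc=-P[:,0]*np.sin(a)+P[:,1]*np.cos(a); z=P[:,2]
    b=(hsv[:,0]>100)&(hsv[:,0]<125)&(hsv[:,1]>100)&(xc>.58)&(xc<.7)&(yc>-.19)&(yc<-.12)&(z>.02)
    h=(xc>.58)&(xc<.63)&(((yc>-.122)&(yc<-.1))|((yc<.005)&(yc>-.018)))&(z>.098)&(z<.112)
    t=(abs(z-.135)<.003)&(xc>.6)&(xc<.95)&(yc>-.19)&(yc<-.12)
    print(k,n,'blue',b.sum(),1e3*np.percentile(xc[b],pc),'handle',h.sum(),1e3*np.percentile(xc[h],pc),'top',1e3*np.percentile(xc[t],[1,5]))
```

```text
0 scene blue 74 [654.6 656.  658.8 661.7 663.1] handle 52 [612.3 613.6 617.6 622.3 628. ] top [672.3 682.3]
0 side blue 242 [648.5 649.5 650.8 653.1 661. ] handle 47 [609.2 611.2 614.5 622.5 625.4] top [671.1 679.2]
1 scene blue 44 [658.5 659.3 661.3 663.2 664.7] handle 25 [617.  619.4 623.7 626.  628. ] top [672.1 682.4]
1 side blue 6 [654.9 656.3 656.5 657.4 657.5] handle 24 [616.2 617.5 619.6 622.6 625.7] top [722.7 735.1]
```

{"op": "servo_tool", "data": {
  "plan": [
    [[0,0.5,0],[0,0,0],1],
    [[0,0,0],[0,0,0],1],
    [[0,0.5,0],[0,0,0],1],
    [[0,0,0],[0,0,0],1],
    [[0,0,0],[0,0,0],1]
  ]
}}

```text
time: 34.9
ee_pos: [0.6228, -0.0455, 0.0819]
tool_rot: [0.699, 0.715, -0.001, -0.001]
force: [-6.2, -5.9, 2.7]
width: 0.11
```

{"op": "servo_tool", "data": {
  "plan": [
    [[0,0.5,0],[0,0,0],1],
    [[0,0,0],[0,0,0],1],
    [[0,0.5,0],[0,0,0],1],
    [[0,0,0],[0,0,0],1],
    [[0,0,0],[0,0,0],1]
  ]
}}

```text
time: 35.4
ee_pos: [0.6228, -0.0455, 0.0819]
tool_rot: [0.699, 0.715, -0.002, -0.002]
force: [-8.7, -5.6, 5.0]
width: 0.108
```

The TCP is stopped hard at x = 0.6228 and the force is rising, so the drawer is shut. I release and retreat.

{"op": "servo_tool", "data": {
  "plan": [
    [[0,-1,0],[0,0,0],1],
    [[0,0,0],[0,0,0],0.45],
    [[0,0,0],[0,0,0],0.45],
    [[0,0,0],[0,0,0],0.45],
    [[0,0,0],[0,0,0],0.45]
  ]
}}

```text
time: 35.9
ee_pos: [0.625, -0.0447, 0.0821]
tool_rot: [0.699, 0.715, 0.001, 0.001]
force: [-0.0, -0.2, 0.9]
width: 0.276
```

{"op": "servo_tool", "data": {
  "plan": [
    [[0,0,-5],[0,0,0],0.45],
    [[0,0,-15],[0,0,0],0.45],
    [[0,0,-30],[0,0,0],0.45],
    [[0,0,-40],[0,0,0],0.45],
    [[0,0,-30],[0,0,0],0.45]
  ]
}}

```text
time: 36.4
ee_pos: [0.6253, -0.0454, 0.2061]
tool_rot: [0.699, 0.715, 0.002, 0.002]
force: [0.6, -0.5, -0.3]
width: 0.279
```

{"op": "servo_tool", "data": {
  "plan": [
    [[0,-10,-10],[0,0,0],0.45],
    [[0,-30,-10],[0,0,0],0.45],
    [[0,-40,0],[0,0,0],0.45],
    [[0,-30,0],[0,0,0],0.45],
    [[0,-10,0],[0,0,0],0.45]
  ]
}}

```text
time: 36.9
ee_pos: [0.5027, -0.0478, 0.223]
tool_rot: [0.699, 0.715, 0.001, 0.001]
force: [-0.1, 0.2, -1.0]
width: 0.277
```

Run:
```python
from h import *
np.set_printoptions(precision=1,suppress=True)
o=manip.observe(); print(o['time'],o['ee_pos']*1e3,o['force'])
pc=[5,20,50,80,95]
for n in ('scene','side'):
    c=shot(n,n+'11.png'); Q=cloud(c); P=Q.reshape(-1,3)
    hsv=cv2.cvtColor(c['img'],cv2.COLOR_RGB2HSV).reshape(-1,3)
    a=np.radians(1.33); xc=P[:,0]*np.cos(a)+P[:,1]*np.sin(a); yc=-P[:,0]*np.sin(a)+P[:,1]*np.cos(a); z=P[:,2]
    b=(hsv[:,0]>100)&(hsv[:,0]<125)&(hsv[:,1]>100)&(xc>.58)&(xc<.7)&(yc>-.19)&(yc<-.12)&(z>.02)
    h=(xc>.58)&(xc<.635)&(((yc>-.122)&(yc<-.1))|((yc<.005)&(yc>-.018)))&(z>.098)&(z<.112)
    print(n,'blue',1e3*np.percentile(xc[b],pc),'handle',1e3*np.percentile(xc[h],pc))
    m=(abs(P[:,0]-.418)<.14)&(abs(P[:,1]-.384)<.14)&(z>.02)&(z<.125); print(' tote',cv2.minAreaRect((P[m,:2]*1000).astype(np.float32)))
a=cv2.imread('pics/scene11.png')[100:420,130:560]
cv2.imwrite('pics/c11.png',cv2.resize(a,None,fx=1.8,fy=1.8,interpolation=cv2.INTER_CUBIC))
```

```text
36.9 [502.7 -47.8 223. ] [-0.1  0.2 -1. ]
scene blue [658.7 659.8 661.1 663.  664.7] handle [617.7 620.  623.1 627.5 632.8]
 tote ((418.0080871582031, 383.6849365234375), (134.116455078125, 165.97581481933594), 5.526739597320557)
side blue [653.5 654.6 656.1 658.8 667.1] handle [615.6 617.1 620.8 627.6 632.5]
 tote ((419.1327209472656, 383.574462890625), (131.80596923828125, 154.81170654296875), 6.501408576965332)
```

View pics/c11.png

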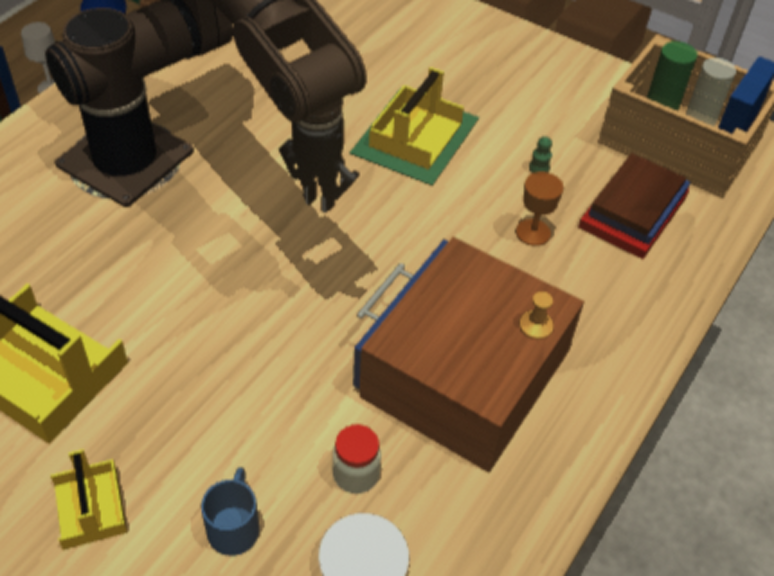

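The drawer is shut, the tote stands upright and empty on the mat centred at (418,384), and the goblet, figurine, jar and mug look undisturbed. I hand in.

```bash
python3 -c "
from h import *
print(ticket.hand_in())"
```

```text
the job is handed in; nothing more can be done
None
```

I carried out the whole task in order and handed it in at about 37 s; no verdict was reported. I pulled the drawer open about 170 mm and tipped the toys into it from the middle-sized tote. I then set the empty tote on the green mat and pushed the drawer shut.

**Last checks:**
- **Toys:** the wrist camera, just before closing, showed all six inside the drawer.
- **Tote:** it stands upright and empty, centred within about 1 mm of the mat's centre. It touched down at about 8 N.
- **Drawer:** I pushed until it met a hard stop (push force rose to about 9 N), and it stayed there after release. The front now sits about 5 mm further in than when I first measured it, so it probably started slightly ajar.
- **Bystanders:** the goblet, jar, mug and figurine looked undisturbed in the final picture; I did not re-measure their positions.

No check failed.

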